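# Fill, check and close the tiffin tier

### The job

Tip the roasted chestnuts from both teacups into the open steel tiffin tier, so that every one is in it. Then, with the tier still open, aim the infrared thermometer at the middle of the tier from about 15 cm away and hold it steady there for two seconds, and after that close the tier properly with its lid. Finish with both cups standing upright on the round wooden board and the thermometer back on its wooden rest, without pushing the colander or the other tiffin about, or tipping the tier over.

Things in the scene. Friction and masses are not known exactly. Their poses are not given: they have to be found in the camera images.
- cup_a: white ceramic handleless teacup, 75 mm tall, outside diameter 58 mm at the foot widening to 68 mm at the rim, wall 4 mm, floor 5 mm; round about its z; origin: centre of its underside, z up through the mouth. Holds up to 4 chestnuts at the start
- cup_b: white ceramic handleless teacup, 75 mm tall, outside diameter 58 mm at the foot widening to 68 mm at the rim, wall 4 mm, floor 5 mm; round about its z; origin: centre of its underside, z up through the mouth. Holds up to 4 chestnuts at the start
- nut_a1: brown roasted chestnut, a round ball 22 mm across with a pale patch, 12 g; origin: on its skin at the pale patch, its middle is 11 mm up its own z from there. Starts in cup_a if present
- nut_a2: brown roasted chestnut, a round ball 22 mm across with a pale patch, 12 g; origin: on its skin at the pale patch, its middle is 11 mm up its own z from there. Starts in cup_a if present
- nut_a3: brown roasted chestnut, a round ball 22 mm across with a pale patch, 12 g; origin: on its skin at the pale patch, its middle is 11 mm up its own z from there. Starts in cup_a if present
- nut_a4: brown roasted chestnut, a round ball 22 mm across with a pale patch, 12 g; origin: on its skin at the pale patch, its middle is 11 mm up its own z from there. Starts in cup_a if present
- nut_b1: brown roasted chestnut, a round ball 22 mm across with a pale patch, 12 g; origin: on its skin at the pale patch, its middle is 11 mm up its own z from there. Starts in cup_b if present
- nut_b2: brown roasted chestnut, a round ball 22 mm across with a pale patch, 12 g; origin: on its skin at the pale patch, its middle is 11 mm up its own z from there. Starts in cup_b if present
- nut_b3: brown roasted chestnut, a round ball 22 mm across with a pale patch, 12 g; origin: on its skin at the pale patch, its middle is 11 mm up its own z from there. Starts in cup_b if present
- nut_b4: brown roasted chestnut, a round ball 22 mm across with a pale patch, 12 g; origin: on its skin at the pale patch, its middle is 11 mm up its own z from there. Starts in cup_b if present
- tier: open round stainless steel tiffin tier (a shallow loose pot), outside diameter 140 mm at the foot and 144 mm at the rim, 60 mm tall, wall and floor 4 mm, 0.35 kg; origin: centre of its underside, z up
- tier_food (a point): point in the middle of the tier, 14 mm above its underside: where the chestnuts lie, the thermometer's target
- lid: round steel lid of the tier: disc 152 mm across and 5 mm thick, under it a plug 124 mm across and 8 mm deep that drops loosely inside the tier's rim, on top a black knob 24 mm across and 28 mm tall. Origin: centre of the plug's underside, z up; disc from z = 8 to 13 mm, knob from 13 to 41 mm. When closed the origin is 52 mm above the tier's
- thermo: blue hand-held infrared thermometer: a bar 130 mm long (x), 30 mm wide (y), 30 mm tall, with a round black head 26 mm thick at its +x end that bends 45 degrees downwards. Origin: centre of the bar's underside, x towards the head, z up. It lies level on the wooden rest, head hanging free
- lens (a point): lens at the tip of the thermometer's head, in the thermometer's frame at x 86.3, y 0, z -11.3 mm; the point's z axis is the line of sight, which leaves the lens forwards and 45 degrees down: (0.707, 0, -0.707) in the thermometer's frame
- rest: fixed wooden rest for the thermometer, block 80 mm long (x), 60 mm wide, 40 mm tall, with 5 mm high lips along its long sides, 48 mm apart; origin: centre of its underside; the thermometer's origin stands 40 mm above it, bar along x
- board: fixed round tamarind wood board, 210 mm across, 18 mm thick; origin: centre of its underside
- colander: red plastic colander (bystander), 160 mm across the rim, 85 mm tall; origin: centre of its underside
- tiffin: the rest of the steel tiffin, two closed tiers with side clips (bystander), 146 mm across, 125 mm tall; origin: centre of its underside
- rail: fixed low steel hook rail, 190 mm long (y), 85 mm tall, with a yellow spatula on it (bystander); origin: centre of its foot
There are look-alikes about, which are no part of the job. What is shaped like the cup_a but green or turquoise is not meant.

How it is judged:
By the outcome, as a careful person would: the job done as asked, in the order asked, and still so for the second after the job is handed in, with the robot touching nothing.
Of nut_a2, nut_a3, nut_a4, nut_b2, nut_b3, nut_b4 only 2 to 6 are there at a start; the rules pass over those that are not, and their reading is None.
At some moment in a run one of tier, lid may be knocked a few centimetres aside while the robot is not near it.
It also fails if it takes over 192 s, if anything falls off the work surface, if the arm or the gripper's body presses on something with over 40 N, if the wrist force passes 120 N, or if a joint passes its speed limit or range.

### The arm

A 6-joint arm with a two-finger parallel gripper is mounted at the origin on the work surface. World frame = base frame: x ahead of the robot, y to its left, z up, the work surface at z = 0. Lengths are in m, angles in degrees, forces in N, time in s.
With the tool pointing down it reaches from about 0.4 to 0.825 m from the base axis. Payload 7 kg.
Tool frame: the origin (TCP) lies on the centre line of the jaws, within the pads' length; the fingertips stand 22 mm ahead of it and the grasp point (between the pads) lies 3 mm ahead of it (ctrl.finger_overhang is the distance from the TCP to the fingertips, in m); z points along the fingers, y is the line along which they close (so a half turn about z gives the same grasp; the last joint's range is limited). The gripper opens to 88 mm and grips with 3 to 60 N. Pads are 19 mm wide; open, the fingers measure 130 mm over their backs; the gripper's body (78 mm by 193 mm) begins 47 mm behind the grasp point.
Start: joints at [-48.81, 20.546, 0.682, 0, -70.136, -16.507], TCP at [0.282, -0.613, 0.224] pointing down, gripper open.
Joint ranges: [-176.03, 176.03], [-82.01, 121.73], [-58.28, 71.71], [-173.87, 95.51], [-174.79, -0.11], [-173.66, 173.66]. Speed limits (degrees/s): [136.94, 136.94, 172.46, 180, 180, 180].

### API

Orientations are given as [roll, pitch, yaw] about the fixed x, y, z axes, in that order (R = Rz(yaw) Ry(pitch) Rx(roll)).
In Python, from plant import ctrl gives the robot as it stands. The module is installed in compiled form; this text tells all that it offers.
- The arm moves only by the shell command python3 -m creep 'ROWS'. ROWS is JSON, a list of rows, each an object with "grip": the closure, from 0 (fully open) to 1 (shut); "delta_pos": the shift along the tool's x, y, z scaled (see below), a list of three; "rotation": the turn, a rotation vector about the tool's x, y, z scaled (see below), a list of three. A call has 1 to 5 rows; each row is the pose to reach, as a shift and turn from the pose commanded when the call began, along the tool's axes at that moment; what a row does not reach only later rows make up. The controller multiplies each number of a shift by 10 cm and each number of a turn by pi/2 rad. A row lasts 1/10 s, in which the tool goes at most 50 mm and 8.59 degrees, less where a joint would pass 70% of its speed; a pose out of reach is approached as far as the arm can. A call with a number of a shift or a turn outside -1 to 1 is refused whole. A call with a gripper value outside its range is refused whole. The fingers move at their own pace and stop on an object; the grip force is fixed at half the most. Time passes only in rows, so rows that repeat a pose let the fingers close. It gives the time, the measured TCP pose, the force, the opening and the grip force at its end, in the units of the state.
- ctrl.get_obs(): the state, without advancing time (a new reading comes with each control period).
- ctrl.snapshot(name): name is "scene" or "top"; returns a dict with "color" (480x640x3 uint8, red, green, blue), "intrinsics" (3x3 intrinsics, pixels), "distortion" ([k1, k2, p1, p2, k3] as OpenCV has them; the pictures are not rectified), "R" (3x3) and "t" (3): a world point X has camera coordinates R X + t. Camera axes: x right, y down, z forward; pixel columns grow to the right and rows downward; lengths in m; the calibration is good to about 2 mm. A picture is of the moment at which its call begins. There is no depth.
- ctrl.close_job(): hands the job in; it is judged then, once.
The state is a dict: "clock": time; "joint_pos": joint angles; "qvel": joint speeds; "tau": joint torques, N m; "tool_pos": TCP position; "orientation": TCP orientation; "force": force on the tool from outside, world axes, zero at the start; "moment": the same for the moment, N m; "opening": finger opening in m; "gripper_force": force on a finger pad.
Only numpy, scipy, OpenCV 4.12 (cv2) and the standard library are available. Lean on these libraries where they do the work, as an engineer would, in place of code of your own. Each camera call takes 0.05 s, during which the arm holds its last target. There are 200 camera calls.

## Working session

There is one attempt and no reset: what is moved stays moved. The work goes in short steps, Python scripts to look and compute and a shell command to move; the robot and the scene stay as the last step left them, time stands still between calls to the robot, and variables do not carry over. Pictures are saved under pics/ and viewed, at most 14 in all, crops included, and the job is handed in when it is done.

```bash
mkdir -p pics
cat > h.py <<'E'
import numpy as np, cv2
from plant import ctrl
from scipy.spatial.transform import Rotation as Ro
def snap(n,f=None):
    s=ctrl.snapshot(n)
    if f: cv2.imwrite('pics/'+f,s['color'][:,:,::-1])
    return s
def ray(s,px):
    K=np.array(s['intrinsics'],float);D=np.array(s['distortion'],float)
    p=cv2.undistortPoints(np.array(px,float).reshape(-1,1,2),K,D).reshape(-1,2)
    R=np.array(s['R']);t=np.array(s['t'])
    d=np.c_[p,np.ones(len(p))]@R
    return -R.T@t,d
def plane(s,px,z):
    o,d=ray(s,px); return o+d*((z-o[2])/d[:,2])[:,None]
def proj(s,X):
    r,_=cv2.Rodrigues(np.array(s['R'],float))
    return cv2.projectPoints(np.array(X,float).reshape(-1,1,3),r,np.array(s['t'],float),np.array(s['intrinsics'],float),np.array(s['distortion'],float))[0].reshape(-1,2)
def go(pos,rpy):
    """shift/turn in row units from current pose to target"""
    o=ctrl.get_obs();R0=Ro.from_euler('xyz',o['orientation'],degrees=True);R1=Ro.from_euler('xyz',rpy,degrees=True)
    d=R0.inv().apply(np.array(pos)-o['tool_pos'])/0.1
    r=(R0.inv()*R1).as_rotvec()/(np.pi/2)
    print('dpos',d.round(3),'rot',r.round(3), 'mm',round(np.linalg.norm(d)*100),'deg',round(np.linalg.norm(r)*90,1))
def st():
    o=ctrl.get_obs(); print({k:np.round(o[k],3).tolist() for k in ('clock','tool_pos','orientation','joint_pos','force','opening','gripper_force')})
E
python3 - <<'E'
from h import *
for n in('scene','top'):
    s=snap(n,n+'0.png'); print(n,(-np.array(s['R']).T@s['t']).round(3),np.array(s['intrinsics']).round(1).tolist(),np.array(s['R'])[2].round(2))
st()
E
```

```text
scene [ 1.292 -0.52   0.877] [[473.2, 0.0, 325.2], [0.0, 473.2, 235.2], [0.0, 0.0, 1.0]] [-0.6   0.42 -0.68]
top [ 0.433 -0.019  1.279] [[549.4, 0.0, 317.9], [0.0, 549.4, 237.9], [0.0, 0.0, 1.0]] [ 0.14 -0.02 -0.99]
{'clock': 0.1, 'tool_pos': [0.282, -0.613, 0.224], 'orientation': [179.917, -0.007, -155.32], 'joint_pos': [-48.809, 20.587, 0.64, -0.018, -70.134, -16.505], 'force': [0.189, 1.05, 0.77], 'opening': 0.088, 'gripper_force': 0.0}
```

View pics/scene0.png

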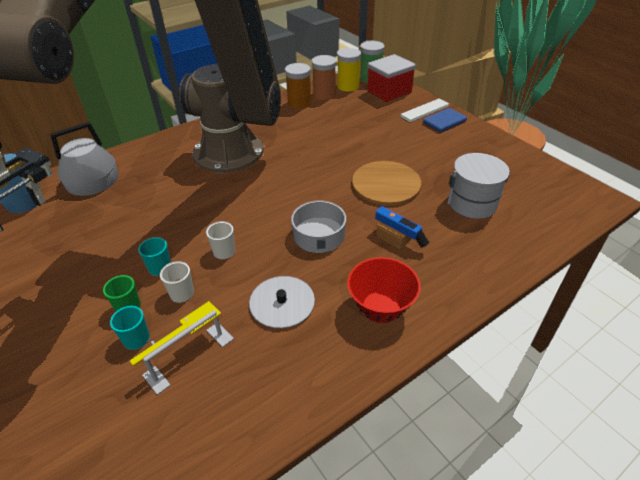

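View pics/top0.png

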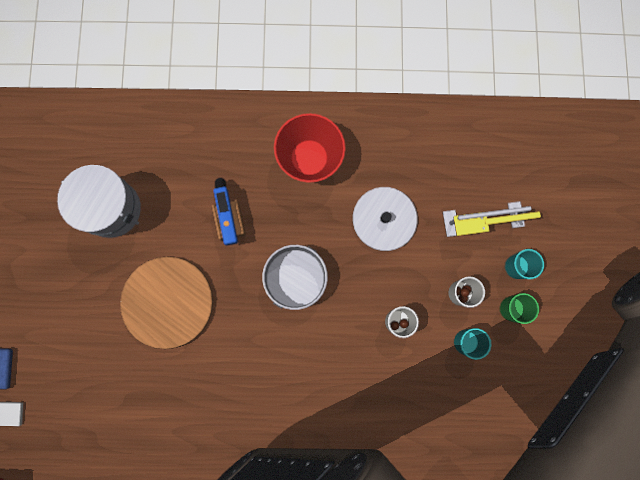

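The scene view shows two white cups, tier, lid, board and the blue thermometer on its rest. In the top view they sit at: cups (402,322) and (468,292), tier (295,277), lid (385,218), board (167,302), thermometer (225,215) with its head up the image. Now I'll measure them.

```bash
cat > m.py <<'E'
from h import *
def blob(s,roi,f):
    x0,y0,x1,y1=roi; im=s['color'][y0:y1,x0:x1]
    hsv=cv2.cvtColor(im,cv2.COLOR_RGB2HSV).astype(int)
    m=f(hsv[...,0],hsv[...,1],hsv[...,2]).astype(np.uint8)
    m=cv2.morphologyEx(m,cv2.MORPH_OPEN,np.ones((2,2)))
    cs,_=cv2.findContours(m,cv2.RETR_EXTERNAL,cv2.CHAIN_APPROX_NONE)
    return max(cs,key=cv2.contourArea).reshape(-1,2)+[x0,y0]
grey=lambda h,s,v:(s<60)&(v>90)
def circ(P):
    (x,y),r=cv2.minEnclosingCircle((P[:,:2]*1000).astype(np.float32)); 
    A=np.c_[2*P[:,:2],np.ones(len(P))]; q=np.linalg.lstsq(A,(P[:,:2]**2).sum(1),rcond=None)[0]
    return q[:2].round(4),'r',round(float(np.sqrt(q[2]+q[0]**2+q[1]**2)),4),'enc',(round(x/1000,4),round(y/1000,4),round(r/1000,4))
E
python3 - <<'E'
from m import *
s=snap('top')
for n,roi,z,f in [('cupL',(380,300,424,342),.075,grey),('cupR',(445,272,489,310),.075,grey),('tier',(255,238,335,315),.06,grey),('lid',(345,180,424,256),.013,grey),
 ('board',(110,250,222,355),.018,lambda h,s,v:(v>125)&(s>60)),('tiffin',(50,155,145,240),.125,grey),('colander',(265,105,355,190),.085,lambda h,s,v:(s>180)&(v>100)&((h<6)|(h>174)))]:
    c=blob(s,roi,f); print(n,cv2.contourArea(c),circ(plane(s,cv2.convexHull(c).reshape(-1,2),z)))
c=blob(s,(375,205,397,230),lambda h,s,v:v<60);print('knob',plane(s,c,.041).mean(0))
c=blob(s,(205,170,250,250),lambda h,s,v:(h>100)&(h<130)&(s>120)&(v>60))
P=plane(s,c,.07); print('thermo',cv2.minAreaRect((P[:,:2]*1000).astype(np.float32)))
c=blob(s,(205,170,235,195),lambda h,s,v:(v<50));P=plane(s,c,.04);print('head',P.mean(0))
c=blob(s,(435,195,550,245),lambda h,s,v:(h>22)&(h<35)&(s>150)&(v>120));P=plane(s,c,.085);print('spat',P.min(0),P.max(0))
c=blob(s,(205,170,250,250),lambda h,s,v:(v>90)&(h<25)&(s>60));P=plane(s,c,.04);print('rest',cv2.minAreaRect((P[:,:2]*1000).astype(np.float32)))
for n,roi in(('turq1',(500,245,548,282)),('green',(500,290,545,328)),('turq2',(452,325,495,362))):
    c=blob(s,roi,lambda h,s,v:(h>45)&(h<105)&(s>120)&(v>60));print(n,circ(plane(s,cv2.convexHull(c).reshape(-1,2),.075)))
E
```

```text
cupL 780.5 (array([ 0.4157, -0.23  ]), 'r', 0.0351, 'enc', (0.4155, -0.2295, 0.0368))
cupR 837.0 (array([ 0.4814, -0.3745]), 'r', 0.0373, 'enc', (0.4815, -0.3738, 0.0409))
tier 3287.5 (array([0.5117, 0.0058]), 'r', 0.0725, 'enc', (0.5112, 0.0068, 0.0738))
lid 3195.0 (array([ 0.6543, -0.2023]), 'r', 0.0764, 'enc', (0.6542, -0.2024, 0.0768))
board 6501.0 (array([0.4522, 0.304 ]), 'r', 0.1062, 'enc', (0.4521, 0.3118, 0.1168))
tiffin 3557.5 (array([0.6698, 0.4422]), 'r', 0.0738, 'enc', (0.6693, 0.4416, 0.0771))
colander 3663.5 (array([ 0.8011, -0.0227]), 'r', 0.079, 'enc', (0.8013, -0.0229, 0.0797))
knob [ 0.65189079 -0.20072982  0.041     ]
thermo ((646.3307495117188, 162.9459228515625), (131.29537963867188, 30.266849517822266), 12.917198181152344)
head [0.72681179 0.18167727 0.04      ]
spat [ 0.60654278 -0.54210234  0.085     ] [ 0.6614311 -0.3466057  0.085    ]
rest ((667.4291381835938, 165.90414428710938), (185.3465118408203, 101.61734008789062), 1.6932305097579956)
turq1 (array([ 0.5433, -0.5068]), 'r', 0.0395, 'enc', (0.5431, -0.5059, 0.0438))
green (array([ 0.4477, -0.491 ]), 'r', 0.0383, 'enc', (0.4464, -0.4914, 0.0426))
turq2 (array([ 0.3714, -0.384 ]), 'r', 0.0369, 'enc', (0.3717, -0.3837, 0.04))
```

```bash
cat > log.py <<'E'
from plant import ctrl; import json
o=ctrl.get_obs(); open('log.txt','a').write(json.dumps([list(map(float,o[k])) for k in('joint_pos','tool_pos','orientation')])+'\n')
E
python3 log.py
python3 -m creep '[{"grip":0,"delta_pos":[-0.5,0.8,-1],"rotation":[0,0,0]},{"grip":0,"delta_pos":[-0.5,0.8,-1],"rotation":[0,0,0]},{"grip":0,"delta_pos":[-0.5,0.8,-1],"rotation":[0,0,0]},{"grip":0,"delta_pos":[-0.5,0.8,-1],"rotation":[0,0,0]}]'; python3 log.py
python3 -m creep '[{"grip":0,"delta_pos":[-0.3,0.9,0],"rotation":[0,0,-0.4]},{"grip":0,"delta_pos":[-0.3,0.9,0],"rotation":[0,0,-0.4]},{"grip":0,"delta_pos":[-0.3,0.9,0],"rotation":[0,0,-0.4]},{"grip":0,"delta_pos":[-0.3,0.9,0],"rotation":[0,0,-0.4]},{"grip":0,"delta_pos":[-0.3,0.9,0],"rotation":[0,0,-0.4]}]'; python3 log.py
python3 -m creep '[{"grip":0,"delta_pos":[0,0.9,0],"rotation":[0,0.3,0]},{"grip":0,"delta_pos":[0,0.9,0],"rotation":[0,0.3,0]},{"grip":0,"delta_pos":[0,0.9,0],"rotation":[0,0.3,0]},{"grip":0,"delta_pos":[0,0.9,0],"rotation":[0,0.3,0]}]'; python3 log.py
python3 -m creep '[{"grip":0,"delta_pos":[0,0.9,0],"rotation":[0.2,0,0]},{"grip":0,"delta_pos":[0,0.9,0],"rotation":[0.2,0,0]},{"grip":0,"delta_pos":[0,0.9,0],"rotation":[0.2,0,0]},{"grip":0,"delta_pos":[0,0.9,0],"rotation":[0.2,0,0]}]'; python3 log.py
cat > kin.py <<'E'
import json,numpy as np
from scipy.spatial.transform import Rotation as Ro
from scipy.optimize import least_squares
def chain(q):
    q=np.radians(q);E=lambda a,v:Ro.from_euler(a,v).as_matrix()
    R1=E('z',q[0]);R2=R1@E('y',q[1]);R3=R2@E('y',-q[2]);R4=R3@E('x',q[3]);R5=R4@E('y',-q[4]);R6=R5@E('x',q[5]);return R1,R2,R3,R5,R6
E
python3 - <<'E'
from kin import *
L=[json.loads(l) for l in open('log.txt')]
for q,p,o in L:
    R=Ro.from_euler('xyz',o,degrees=True).as_matrix(); print(np.round(q,2),np.round(p,3)); print((chain(q)[4].T@R).round(3).tolist())
E
```

```text
clock: 0.55
tool_pos: [0.295, -0.5189, 0.3301]
orientation: [-179.5, 0.1, -155.2]
force: [0.2, -0.4, 0.5]
opening: 0.0878
gripper_force: 0.0
clock: 1.05
tool_pos: [0.2835, -0.4251, 0.3243]
orientation: [-180.0, 0.0, -119.1]
force: [0.3, -0.5, -0.2]
opening: 0.0879
gripper_force: 0.0
clock: 1.45
tool_pos: [0.2041, -0.3802, 0.3232]
orientation: [-180.0, -27.4, -119.2]
force: [1.1, 0.9, -0.5]
opening: 0.0873
gripper_force: 0.0
clock: 1.85
tool_pos: [0.1256, -0.3377, 0.3243]
orientation: [-161.7, -26.8, -119.6]
force: [-0.3, 1.6, 1.1]
opening: 0.0876
gripper_force: 0.0
[-4.881e+01  2.058e+01  6.500e-01 -1.000e-02 -7.014e+01 -1.651e+01] [ 0.282 -0.613  0.224]
[[0.0, -0.0, 1.0], [-0.838, 0.545, 0.0], [-0.545, -0.838, 0.0]]
[-4.160e+01  1.010e+01  4.000e-02  6.000e-02 -7.946e+01 -2.361e+01] [ 0.295 -0.519  0.33 ]
[[-0.002, 0.001, 1.0], [-0.679, 0.734, -0.002], [-0.734, -0.679, -0.001]]
[-3.426e+01  1.900e+00 -9.990e+00 -1.000e-02 -7.810e+01  5.160e+00] [ 0.283 -0.425  0.324]
[[0.0, 0.0, 1.0], [-0.984, -0.179, 0.0], [0.179, -0.984, -0.0]]
[-10.49 -12.34 -38.34  26.76 -75.11 -28.3 ] [ 0.204 -0.38   0.323]
[[-0.732, 0.28, 0.621], [-0.415, 0.541, -0.732], [-0.541, -0.793, -0.28]]
[ 20.41 -44.99 -54.34  31.02 -89.29 -48.43] [ 0.126 -0.338  0.324]
[[-0.591, 0.656, 0.469], [0.342, 0.73, -0.591], [-0.73, -0.189, -0.656]]
```

```bash
cat > kin.py <<'E'
import json,numpy as np
from scipy.spatial.transform import Rotation as Ro
from scipy.optimize import least_squares
S=[1,1,-1,-1,-1,-1]
def chain(q):
    q=np.radians(q)*S;E=lambda a,v:Ro.from_euler(a,v).as_matrix()
    R1=E('z',q[0]);R2=R1@E('y',q[1]);R3=R2@E('y',q[2]);R4=R3@E('x',q[3]);R5=R4@E('y',q[4]);R6=R5@E('x',q[5]);return R1,R2,R3,R5,R6
L=[json.loads(l) for l in open('log.txt')]
M=[Ro.from_euler('xyz',o,degrees=True).as_matrix() for q,p,o in L]
RT=Ro.from_matrix([chain(l[0])[4].T@m for l,m in zip(L,M)]).mean().as_matrix()
# pos = R1[a,0,0]+z h + R2[b,0,c]+R3[d,0,e]+R5[t,0,0]+R6[0,u,v]
def cols(q):
    R1,R2,R3,R5,R6=chain(q)
    return np.c_[R1[:,0],[0,0,1],R2[:,2],R3[:,0],R3[:,2],R5[:,0]]
w=np.linalg.lstsq(np.vstack([cols(l[0]) for l in L]),np.hstack([l[1] for l in L]),rcond=None)[0]
fk=lambda q:(cols(q)@w,chain(q)[4]@RT)
lo=np.array([-176.03,-82.01,-58.28,-173.87,-174.79,-173.66]);hi=np.array([176.03,121.73,71.71,95.51,-.11,173.66])
def ik(pos,R,q0):
    def f(q):
        p,r=fk(q);return np.r_[(p-pos)*10,Ro.from_matrix(r.T@R).as_rotvec()]
    return least_squares(f,np.clip(q0,lo+1,hi-1),bounds=(lo,hi),x_scale=30)
E
python3 - <<'E'
from kin import *
import itertools
for s in itertools.product([1,-1],repeat=4):
    import kin; kin.S=[1,1,s[0],s[1],s[2],s[3]]
    X=Ro.from_matrix([chain(l[0])[4].T@m for l,m in zip(L,M)]);e=(X.mean().inv()*X).magnitude().max()
    if e<.3: print(kin.S,e)
print(w,RT.round(3))
for l in L: print(((fk(l[0])[0]-l[1])*1000).round(1))
E
```

```text
[1, 1, -1, -1, -1, -1] 8.527784864785346e-16
[0.10348946 0.43915413 0.50451918 0.32546217 0.19580949 0.73910233] [[ 0.  0.  1.]
 [-1.  0.  0.]
 [-0. -1.  0.]]
[148.2 122.   21.7]
[117.8 151.4   2.6]
[112.6 155.5   4.5]
[ -2.   15.7 -14.4]
[ 12.8 -17.2 -14.4]
```

```bash
sed -i 's/return np.c_\[.*/return np.c_[R1[:,0],R1[:,1],[0,0,1],R2[:,2],R3[:,0],R3[:,2],R5[:,0]]/' kin.py
python3 - <<'E'
from kin import *
print(w.round(4))
for l in L: print(((fk(l[0])[0]-l[1])*1000).round(1))
E
```

```text
[ 0.0897 -0.1816  0.1782  0.5488  0.3547  0.0822  0.3836]
[ 5.6  9.2 41. ]
[-2.5 15.9 23.7]
[ 4.4  9.4 26.1]
[ -1.4 -11.7 -31.2]
[ 22.  -12.  -59.6]
```

```bash
cat > tgt.py <<'E'
from h import *
def Rt(th,az=-90,flip=1,roll=0):
    a,t=np.radians(az),np.radians(th)
    z=np.array([np.cos(t)*np.cos(a),np.cos(t)*np.sin(a),-np.sin(t)])
    y=flip*np.array([-np.sin(a),np.cos(a),0]); x=np.cross(y,z)
    return np.c_[x,y,z]@Ro.from_euler('z',roll,degrees=True).as_matrix()
def go(pos,R,grasp=False):
    """pos of TCP (or grasp point 3mm ahead)"""
    pos=np.array(pos)-(R[:,2]*.003 if grasp else 0)
    o=ctrl.get_obs();R0=Ro.from_euler('xyz',o['orientation'],degrees=True)
    d=R0.inv().apply(pos-o['tool_pos'])/0.1; r=(R0.inv()*Ro.from_matrix(R)).as_rotvec()/(np.pi/2)
    print('dpos',d.round(3).tolist(),'rot',r.round(3).tolist(),'deg',round(np.linalg.norm(r)*90,1))
E
python3 - <<'E'
from tgt import *
for f in(1,-1): go([.4,-.1,.33],Rt(40,flip=f))
E
```

```text
dpos [-3.028, -1.651, -1.135] rot [0.281, -0.011, 1.683] deg 153.6
dpos [-3.028, -1.651, -1.135] rot [0.008, 0.206, -0.295] deg 32.4
```

```bash
python3 -m creep '[{"grip":0,"delta_pos":[-0.9,-0.5,-0.34],"rotation":[0,0.1,0]},{"grip":0,"delta_pos":[-0.9,-0.5,-0.34],"rotation":[0,0.1,0]},{"grip":0,"delta_pos":[-0.9,-0.5,-0.34],"rotation":[0,0.1,0]}]' >/dev/null; python3 log.py
python3 -m creep '[{"grip":0,"delta_pos":[-0.9,-0.5,-0.34],"rotation":[0,0,-0.3]},{"grip":0,"delta_pos":[-0.9,-0.5,-0.34],"rotation":[0,0,-0.3]},{"grip":0,"delta_pos":[-0.9,-0.5,-0.34],"rotation":[0,0,-0.3]},{"grip":0,"delta_pos":[-0.9,-0.5,-0.34],"rotation":[0,0,-0.3]}]' >/dev/null; python3 log.py
python3 -m creep '[{"grip":0,"delta_pos":[-0.9,-0.3,-0.3],"rotation":[0,0.1,0]},{"grip":0,"delta_pos":[-0.9,-0.3,-0.3],"rotation":[0,0.1,0]},{"grip":0,"delta_pos":[-0.9,-0.3,-0.3],"rotation":[0,0.1,0]},{"grip":0,"delta_pos":[-0.9,-0.3,-0.3],"rotation":[0,0.1,0]}]' ; python3 log.py
python3 -m creep '[{"grip":0,"delta_pos":[-0.9,-0.3,-0.3],"rotation":[0.1,0,0]},{"grip":0,"delta_pos":[-0.9,-0.3,-0.3],"rotation":[0.1,0,0]},{"grip":0,"delta_pos":[-0.9,-0.3,-0.3],"rotation":[0.1,0,0]},{"grip":0,"delta_pos":[-0.9,-0.3,-0.3],"rotation":[0.1,0,0]}]' ; python3 log.py
python3 - <<'E'
import kin
from kin import *
for l in L: print(np.round(l[0],1),((fk(l[0])[0]-l[1])*1000).round(1))
def cols2(q):
    R1,R2,R3,R5,R6=chain(q); R4=R5@Ro.from_euler('y',-np.radians(q[4])*-1).as_matrix()
    return np.c_[R1[:,0],R1[:,1],[0,0,1],R2[:,0],R2[:,2],R3[:,0],R3[:,2],R4[:,1],R4[:,2],R5]
A=np.vstack([cols2(l[0]) for l in L]);b=np.hstack([l[1] for l in L])
w2=np.linalg.lstsq(A,b,rcond=1e-6)[0];print(w2.round(4),np.abs(A@w2-b).max(), np.linalg.svd(A)[1].round(3))
E
```

```text
clock: 2.95
tool_pos: [0.2854, -0.1371, 0.2768]
orientation: [178.5, -46.3, -88.7]
force: [0.1, 0.5, 1.0]
opening: 0.0875
gripper_force: 0.0
clock: 3.35
tool_pos: [0.3138, -0.0543, 0.2322]
orientation: [-172.6, -46.2, -88.7]
force: [0.5, -0.0, -0.3]
opening: 0.0874
gripper_force: 0.0
[-48.8  20.6   0.6  -0.  -70.1 -16.5] [ 9.9 16.3 43.9]
[-41.6  10.1   0.    0.1 -79.5 -23.6] [ 2.8 21.9 33.5]
[-34.3   1.9 -10.   -0.  -78.1   5.2] [ 8.4 16.3 34.6]
[-10.5 -12.3 -38.3  26.8 -75.1 -28.3] [ -8.9 -10.3 -30.3]
[ 20.4 -45.  -54.3  31.  -89.3 -48.4] [ 19.8 -14.4 -46.7]
[  49.2  -42.3  -54.6   23.6 -106.5  -74.9] [ 10.4   2.6 -22.3]
[ 41.6 -24.8 -51.8  26.3 -90.5 -47.1] [  6.8  -9.1 -22.3]
[ 59.4 -12.8 -52.9  21.1 -92.  -66.2] [2.9 0.2 2.2]
[ 72.   -6.8 -55.6  21.1 -84.3 -78. ] [3.6 3.2 7.4]
[-0.     -0.      0.1988  0.      0.6016  0.4636 -0.     -0.0959 -0.
  0.3801 -0.0959  0.    ] 2.55351295663786e-15 [6.541 5.861 5.167 1.288 1.263 0.608 0.502 0.408 0.28  0.205 0.097 0.   ]
```

```bash
sed -i 's/return np.c_\[.*/return np.c_[[0,0,1],R2[:,2],R3[:,0],R5[:,1],R5[:,0]]/' kin.py
cat >> kin.py <<'E'
rng=np.random.default_rng(0)
def sols(pos,R,n=12,mar=3):
    out=[]
    for i in range(n):
        r=ik(pos,R,rng.uniform(lo,hi))
        if r.cost<1e-8 and np.all(r.x>lo+mar) and np.all(r.x<hi-mar) and not any(np.abs(r.x-o).max()<3 for o in out): out.append(r.x)
    return out
E
python3 - <<'E'
from kin import *; from tgt import Rt
print(w.round(4))
for nm,p,ths,rolls in(('L',[.416,-.23,.047],(35,),(0,180)),('R',[.481,-.374,.047],(35,),(0,180)),('pour',[.512,.0,.14],(15,45),(0,180)),('bd',[.452,.3,.07],(35,),(0,180))):
  for az in(-150,-120,-90,-60,-30,0,30,60,90,120):
    for th in ths:
      for ro in rolls:
        R=Rt(th,az,1,ro); s=sols(np.array(p)-R[:,2]*.003,R,10)
        if s: print(nm,az,th,ro,[x.round(0).astype(int).tolist() for x in s])
E
```

```text
[ 0.1988  0.6016  0.4636 -0.1918  0.3801]
L -150 35 0 [[9, 42, -20, 17, -82, 100]]
L -150 35 180 [[9, 42, -20, 17, -82, -80]]
L -120 35 0 [[20, 35, -43, 36, -65, 99]]
L -120 35 180 [[20, 35, -43, 36, -65, -81]]
L 0 35 0 [[-67, 20, -42, -91, -49, 55]]
L 0 35 180 [[-67, 20, -42, -91, -49, -125]]
L 30 35 0 [[-59, 26, -26, -67, -63, 46]]
L 30 35 180 [[-59, 26, -26, -67, -63, -134]]
L 60 35 0 [[-51, 33, -12, -52, -78, 48]]
L 60 35 180 [[-51, 33, -12, -52, -78, -132]]
L 90 35 0 [[-40, 40, 0, -39, -92, 54]]
L 90 35 180 [[-40, 40, 0, -39, -92, -126]]
L 120 35 0 [[-28, 46, 7, -26, -101, 65]]
L 120 35 180 [[-28, 46, 7, -26, -101, -115]]
R -150 35 0 [[-3, 47, -10, 27, -84, 108]]
R -150 35 180 [[-3, 47, -10, 27, -84, -72]]
R -120 35 0 [[2, 38, -37, 51, -64, 105]]
R -120 35 180 [[2, 38, -37, 51, -64, -75]]
R -30 35 0 [[-68, 23, -43, -125, -38, 66]]
R -30 35 180 [[-68, 23, -43, -125, -38, -114]]
R 0 35 0 [[-63, 25, -25, -83, -47, 38]]
R 0 35 180 [[-63, 25, -25, -83, -47, -142]]
R 30 35 0 [[-60, 33, -8, -63, -67, 36]]
R 30 35 180 [[-60, 33, -8, -63, -67, -144]]
R 60 35 0 [[-53, 42, 9, -49, -87, 40]
[... 1300 characters left out ...]
48]]
pour 120 15 180 [[-15, 47, 15, -49, -116, -132]]
pour 120 45 0 [[-7, 31, 4, -35, -93, 44]]
pour 120 45 180 [[-7, 31, 4, -35, -93, -136]]
bd -150 35 0 [[45, 51, 18, -13, -111, 77]]
bd -150 35 180 [[45, 51, 18, -13, -111, -103]]
bd -120 35 180 [[56, 50, 8, 3, -104, -87]]
bd -90 35 0 [[67, 44, -10, 18, -89, 103]]
bd -90 35 180 [[67, 44, -10, 18, -89, -77]]
bd -60 35 0 [[77, 36, -33, 37, -71, 105]]
bd -60 35 180 [[77, 36, -33, 37, -71, -75]]
bd 60 35 0 [[4, 17, -37, -92, -43, 43]]
bd 60 35 180 [[4, 17, -37, -92, -43, -137]]
bd 90 35 0 [[7, 25, -21, -68, -61, 38]]
bd 90 35 180 [[7, 25, -21, -68, -61, -142]]
bd 120 35 0 [[14, 34, -5, -53, -80, 41]]
bd 120 35 180 [[14, 34, -5, -53, -80, -139]]
```

```bash
cat >> m.py <<'E'
from scipy.optimize import least_squares
def far(s,c,z,r):
    """centre of a rim of known radius, from the contour's half away from the camera"""
    P=plane(s,cv2.convexHull(c).reshape(-1,2),z)[:,:2]; o=ray(s,[[320,240]])[0][:2]; q=P.mean(0)
    for _ in range(5):
        u=(q-o)/np.linalg.norm(q-o); F=P[((P-q)@u)>-.2*r]
        S=least_squares(lambda c:np.linalg.norm(F-c,axis=1)-r,q,loss='soft_l1',f_scale=.001); q=S.x
    return q.round(4),len(F),'rms',round(float(np.sqrt((S.fun**2).mean()))*1000,2)
E
cat > look.py <<'E'
from m import *
import sys
s=snap('top')
W={'cupL':((380,300,424,342),.075,.034),'cupR':((445,272,489,310),.075,.034),'tier':((255,238,335,315),.06,.072),'lid':((345,180,424,256),.013,.076),'tiffin':((50,155,145,240),.125,.073)}
for n in sys.argv[1:]: 
    roi,z,r=W[n]; print(n,far(s,blob(s,roi,grey),z,r))
E
python3 look.py cupL cupR tier lid
python3 - <<'E'
from tgt import *; from kin import *
R=Rt(35,-120,-1); print(go([.416,-.23,.047]-R[:,2]*.09,R,True)); st()
E
```

```text
cupL (array([ 0.4157, -0.2322]), 11, 'rms', 0.24)
cupR (array([ 0.4825, -0.3807]), 11, 'rms', 0.22)
tier (array([0.5123, 0.0058]), 21, 'rms', 0.39)
lid (array([ 0.6547, -0.2027]), 23, 'rms', 0.27)
dpos [-0.179, -1.149, 1.885] rot [-0.35, 0.11, 0.215] deg 38.3
None
{'clock': 3.4, 'tool_pos': [0.313, -0.055, 0.232], 'orientation': [-172.599, -46.199, -88.75], 'joint_pos': [71.94, -6.928, -55.625, 21.098, -84.38, -77.973], 'force': [-0.661, 0.118, 0.929], 'opening': 0.088, 'gripper_force': 0.0}
```

```bash
python3 -m creep '[{"grip":0,"delta_pos":[-0.3,-0.6,0.3],"rotation":[-0.35,0.11,0.215]},{"grip":0,"delta_pos":[-0.3,-0.6,0.3],"rotation":[-0.35,0.11,0.215]},{"grip":0,"delta_pos":[-0.3,-0.6,0.3],"rotation":[-0.35,0.11,0.215]},{"grip":0,"delta_pos":[-0.3,-0.6,0.3],"rotation":[-0.35,0.11,0.215]},{"grip":0,"delta_pos":[-0.3,-0.6,0.3],"rotation":[-0.35,0.11,0.215]}]'
python3 - <<'E'
from tgt import *
R=Rt(35,-120,-1); go([.4157,-.2322,.047]-R[:,2]*.09,R,True)
E
```

```text
clock: 3.9
tool_pos: [0.3771, -0.0488, 0.1955]
orientation: [179.9, -55.1, -120.3]
force: [-1.2, 0.1, -0.4]
opening: 0.0873
gripper_force: 0.0
dpos [-0.423, -1.257, 1.057] rot [0.004, -0.001, -0.002] deg 0.4
```

```bash
python3 -m creep '[{"grip":0,"delta_pos":[-0.42,-0.95,0],"rotation":[0,0,0]},{"grip":0,"delta_pos":[-0.42,-0.95,0],"rotation":[0,0,0]},{"grip":0,"delta_pos":[-0.42,-0.95,0],"rotation":[0,0,0]}]' >/dev/null
python3 -m creep '[{"grip":0,"delta_pos":[0,-0.31,0.9],"rotation":[0,0,0]},{"grip":0,"delta_pos":[0,-0.31,0.9],"rotation":[0,0,0]},{"grip":0,"delta_pos":[0,-0.31,0.9],"rotation":[0,0,0]}]'
python3 - <<'E'
from tgt import *
R=Rt(35,-120,-1); go([.4157,-.2322,.047],R,True)
E
```

```text
clock: 4.5
tool_pos: [0.4566, -0.1585, 0.1085]
orientation: [179.6, -55.3, -120.0]
force: [-0.6, 0.1, -0.2]
opening: 0.0872
gripper_force: 0.0
dpos [-0.025, -0.021, 1.013] rot [0.004, -0.003, 0.0] deg 0.5
```

```bash
python3 -m creep '[{"grip":0,"delta_pos":[-0.03,-0.02,0.3],"rotation":[0,0,0]},{"grip":0,"delta_pos":[-0.03,-0.02,0.65],"rotation":[0,0,0]},{"grip":0,"delta_pos":[-0.03,-0.02,0.9],"rotation":[0,0,0]},{"grip":0,"delta_pos":[-0.03,-0.02,1],"rotation":[0,0,0]},{"grip":0,"delta_pos":[-0.03,-0.02,1],"rotation":[0,0,0]}]'
python3 - <<'E'
from tgt import *
snap('scene','s1.png')
R=Rt(35,-120,-1); go([.4157,-.2322,.047],R,True)
E
```

```text
clock: 5.0
tool_pos: [0.4223, -0.2252, 0.0502]
orientation: [180.0, -55.1, -120.0]
force: [0.5, 0.4, 0.8]
opening: 0.0879
gripper_force: 0.0
dpos [0.034, 0.029, 0.077] rot [-0.001, -0.0, 0.0] deg 0.1
```

View pics/s1.png

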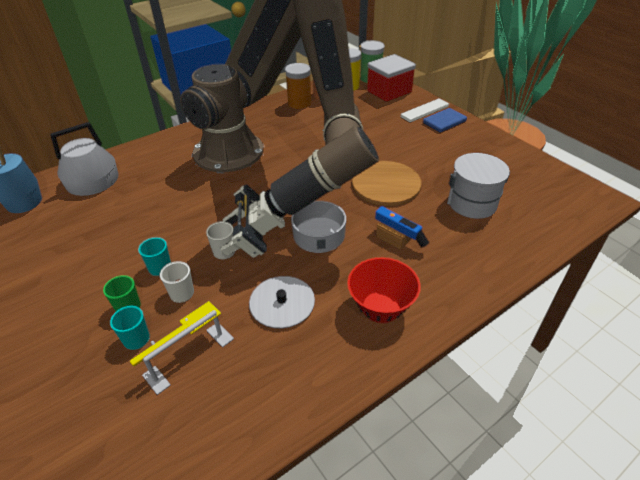

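The fingers straddle the left cup at about (222,240), with nothing else touched. I'll close, lift 2 cm and check.

```bash
python3 -m creep '[{"grip":0,"delta_pos":[0.02,0.02,0.06],"rotation":[0,0,0]},{"grip":0.1,"delta_pos":[0.02,0.02,0.06],"rotation":[0,0,0]},{"grip":1,"delta_pos":[0.02,0.02,0.06],"rotation":[0,0,0]},{"grip":1,"delta_pos":[0.02,0.02,0.06],"rotation":[0,0,0]},{"grip":1,"delta_pos":[0.02,0.02,0.06],"rotation":[0,0,0]}]' 
python3 -m creep '[{"grip":1,"delta_pos":[0,0,0],"rotation":[0,0,0]},{"grip":1,"delta_pos":[0,0,0],"rotation":[0,0,0]},{"grip":1,"delta_pos":[0.1,0,-0.07],"rotation":[0,0,0]},{"grip":1,"delta_pos":[0.2,0,-0.14],"rotation":[0,0,0]},{"grip":1,"delta_pos":[0.2,0,-0.14],"rotation":[0,0,0]}]' 
python3 -c "
from h import *
st()"
```

```text
clock: 5.55
tool_pos: [0.4193, -0.2278, 0.0476]
orientation: [180.0, -55.0, -119.7]
force: [-0.0, 0.9, 1.4]
opening: 0.0644
gripper_force: 29.9
clock: 6.05
tool_pos: [0.4192, -0.2279, 0.0732]
orientation: [-179.9, -54.9, -119.9]
force: [0.0, -0.4, -2.3]
opening: 0.0643
gripper_force: 30.0
{'clock': 6.05, 'tool_pos': [0.419, -0.228, 0.073], 'orientation': [-179.905, -54.923, -119.889], 'joint_pos': [20.087, 32.256, -41.855, 34.801, -67.577, -79.06], 'force': [0.031, -0.373, -2.323], 'opening': 0.064, 'gripper_force': 29.983}
```

Run:
```python
from tgt import *; from kin import *
q=np.array(ctrl.get_obs()['joint_pos'])
for p,th,ro in [([.42,-.23,.2],35,0),([.49,-.033,.2],35,0),([.49,-.033,.14],55,0),([.49,-.033,.14],55,-60),([.49,-.033,.14],55,-120),([.49,-.033,.14],55,-180),([.49,-.033,.125],35,-180),([.49,-.033,.125],15,-180),([.452,.304,.07],35,0)]:
    R=Rt(th,-120,-1,ro); r=ik(np.array(p)-R[:,2]*.003,R,q); q=r.x; print(th,ro,q.round(0),r.cost<1e-8)
R=Rt(35,-120,-1); go([.49,-.033,.2],R,True)
```

```text
35 0 [ 21.  22. -36.  32. -82. -70.] True
35 0 [ 35.  30. -17.  20. -95. -74.] True
55 0 [ 32.  23. -24.  16. -76. -70.] True
55 -60 [ 32.  23. -24.  16. -76. -10.] True
55 -120 [ 32.  23. -24.  16. -76.  50.] True
55 -180 [ 32.  23. -24.  16. -76. 110.] True
35 -180 [ 35.  35. -20.  20. -87. 104.] True
15 -180 [ 37.  47. -17.  22. -99. 100.] True
35 0 [ 66.  19. -58.  71. -39. 174.] False
dpos [-0.136, 0.354, -2.431] rot [-0.002, 0.001, 0.001] deg 0.2
```

```bash
python3 -m creep '[{"grip":1,"delta_pos":[0.05,0,-0.1],"rotation":[0,0,0]},{"grip":1,"delta_pos":[0.1,0,-0.3],"rotation":[0,0,0]},{"grip":1,"delta_pos":[0.1,0,-0.55],"rotation":[0,0,0]},{"grip":1,"delta_pos":[0.1,0,-0.8],"rotation":[0,0,0]},{"grip":1,"delta_pos":[0.1,0,-1],"rotation":[0,0,0]}]' >/dev/null
python3 -m creep '[{"grip":1,"delta_pos":[-0.03,0.05,-0.2],"rotation":[0,0,0]},{"grip":1,"delta_pos":[-0.06,0.12,-0.45],"rotation":[0,0,0]},{"grip":1,"delta_pos":[-0.1,0.2,-0.7],"rotation":[0,0,0]},{"grip":1,"delta_pos":[-0.15,0.3,-0.9],"rotation":[0,0,0]},{"grip":1,"delta_pos":[-0.15,0.35,-1],"rotation":[0,0,0]}]' >/dev/null
python3 -m creep '[{"grip":1,"delta_pos":[-0.05,0,-0.2],"rotation":[0,0,0]},{"grip":1,"delta_pos":[-0.1,0,-0.35],"rotation":[0,0,0]},{"grip":1,"delta_pos":[-0.1,0,-0.42],"rotation":[0,0,0]},{"grip":1,"delta_pos":[-0.1,0,-0.42],"rotation":[0,0,0]}]'
python3 - <<'E'
from tgt import *
go([.49,-.033,.14],Rt(55,-120,-1),True)
E
python3 look.py tier lid
```

```text
clock: 7.45
tool_pos: [0.4914, -0.0309, 0.1985]
orientation: [179.9, -55.0, -119.7]
force: [0.2, -0.1, -1.8]
opening: 0.0646
gripper_force: 30.0
dpos [-0.454, 0.001, 0.327] rot [-0.001, -0.222, 0.002] deg 20.0
tier (array([ 0.5029, -0.0119]), 10, 'rms', 6.12)
lid (array([ 0.6546, -0.2028]), 23, 'rms', 0.36)
```

```bash
python3 -m creep '[{"grip":1,"delta_pos":[-0.1,0,0.08],"rotation":[0,-0.05,0]},{"grip":1,"delta_pos":[-0.25,0,0.18],"rotation":[0,-0.12,0]},{"grip":1,"delta_pos":[-0.4,0,0.3],"rotation":[0,-0.18,0]},{"grip":1,"delta_pos":[-0.45,0,0.33],"rotation":[0,-0.22,0]},{"grip":1,"delta_pos":[-0.45,0,0.33],"rotation":[0,-0.22,0]}]'
python3 -m creep '[{"grip":1,"delta_pos":[0,0,0],"rotation":[0,0,-0.09]},{"grip":1,"delta_pos":[0,0,0],"rotation":[0,0,-0.18]},{"grip":1,"delta_pos":[0,0,0],"rotation":[0,0,-0.27]},{"grip":1,"delta_pos":[0,0,0],"rotation":[0,0,-0.36]},{"grip":1,"delta_pos":[0,0,0],"rotation":[0,0,-0.45]}]'
python3 -m creep '[{"grip":1,"delta_pos":[0,0,0],"rotation":[0,0,-0.09]},{"grip":1,"delta_pos":[0,0,0],"rotation":[0,0,-0.18]},{"grip":1,"delta_pos":[0,0,0],"rotation":[0,0,-0.27]},{"grip":1,"delta_pos":[0,0,0],"rotation":[0,0,-0.36]},{"grip":1,"delta_pos":[0,0,0],"rotation":[0,0,-0.45]}]'
python3 -c "
from h import *
st();snap('scene','s2.png')"
```

```text
clock: 8.0
tool_pos: [0.489, -0.0341, 0.143]
orientation: [179.9, -35.1, -119.9]
force: [0.7, -0.3, -1.4]
opening: 0.0647
gripper_force: 30.0
clock: 8.5
tool_pos: [0.49, -0.0329, 0.1424]
orientation: [155.0, -25.9, -73.1]
force: [-1.1, -0.2, -2.2]
opening: 0.0644
gripper_force: 29.9
clock: 9.0
tool_pos: [0.49, -0.0329, 0.1424]
orientation: [144.9, -4.9, -36.9]
force: [0.1, -0.2, -2.3]
opening: 0.0648
gripper_force: 29.9
{'clock': 9.0, 'tool_pos': [0.49, -0.033, 0.142], 'orientation': [144.901, -4.931, -36.908], 'joint_pos': [32.012, 23.01, -23.664, 16.307, -75.983, 10.892], 'force': [0.092, -0.199, -2.339], 'opening': 0.065, 'gripper_force': 29.904}
```

View pics/s2.png

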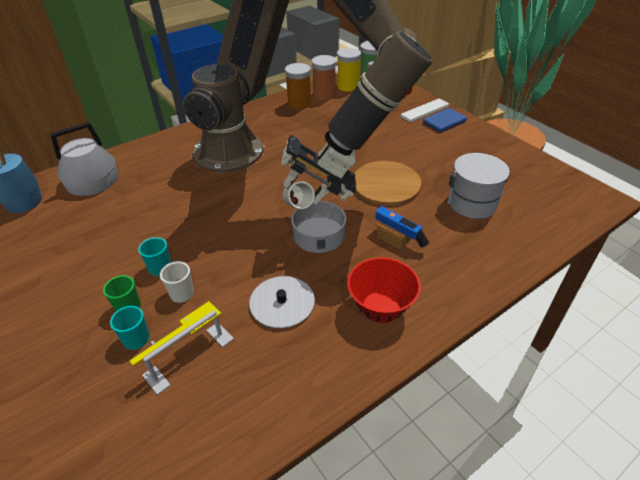

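```bash
python3 -m creep '[{"grip":1,"delta_pos":[0,0,0],"rotation":[0,0,-0.09]},{"grip":1,"delta_pos":[0,0,0],"rotation":[0,0,-0.18]},{"grip":1,"delta_pos":[0,0,0],"rotation":[0,0,-0.27]},{"grip":1,"delta_pos":[0,0,0],"rotation":[0,0,-0.36]},{"grip":1,"delta_pos":[0,0,0],"rotation":[0,0,-0.45]}]'
python3 -m creep '[{"grip":1,"delta_pos":[0,0,0],"rotation":[0,0,-0.09]},{"grip":1,"delta_pos":[0,0,0],"rotation":[0,0,-0.18]},{"grip":1,"delta_pos":[0,0,0],"rotation":[0,0,-0.27]},{"grip":1,"delta_pos":[0,0,0],"rotation":[0,0,-0.36]},{"grip":1,"delta_pos":[0,0,0],"rotation":[0,0,-0.45]}]'
python3 -m creep '[{"grip":1,"delta_pos":[0,0,0],"rotation":[0,0,-0.09]},{"grip":1,"delta_pos":[0,0,0],"rotation":[0,0,-0.18]},{"grip":1,"delta_pos":[0,0,0],"rotation":[0,0,-0.2]}]'
python3 - <<'E'
from tgt import *
st()
go([.49,-.033,.125],Rt(35,-120,-1,-180),True)
E
```

```text
clock: 9.55
tool_pos: [0.4901, -0.0328, 0.1424]
orientation: [148.9, 17.8, -3.1]
force: [-0.3, -0.4, -3.4]
opening: 0.0649
gripper_force: 29.9
clock: 10.05
tool_pos: [0.4902, -0.0327, 0.1424]
orientation: [167.8, 33.5, 38.7]
force: [-0.2, -0.5, -1.5]
opening: 0.0646
gripper_force: 29.8
clock: 10.35
tool_pos: [0.4901, -0.0328, 0.1424]
orientation: [-179.8, 35.4, 60.4]
force: [-0.1, -0.2, -1.6]
opening: 0.0645
gripper_force: 29.8
{'clock': 10.35, 'tool_pos': [0.49, -0.033, 0.142], 'orientation': [-179.831, 35.371, 60.367], 'joint_pos': [32.013, 23.001, -23.66, 16.302, -75.967, 109.676], 'force': [-0.128, -0.151, -1.647], 'opening': 0.065, 'gripper_force': 29.839}
dpos [0.108, 0.0, 0.115] rot [0.001, -0.218, 0.003] deg 19.6
```

```bash
python3 -m creep '[{"grip":1,"delta_pos":[0.03,0,0.03],"rotation":[0,-0.04,0]},{"grip":1,"delta_pos":[0.06,0,0.06],"rotation":[0,-0.09,0]},{"grip":1,"delta_pos":[0.1,0,0.1],"rotation":[0,-0.14,0]},{"grip":1,"delta_pos":[0.1,0,0.12],"rotation":[0,-0.19,0]},{"grip":1,"delta_pos":[0.1,0,0.12],"rotation":[0,-0.22,0]}]'
python3 -m creep '[{"grip":1,"delta_pos":[0,0,0],"rotation":[0,-0.06,0]},{"grip":1,"delta_pos":[0,0,0],"rotation":[0,-0.12,0]},{"grip":1,"delta_pos":[0,0,0],"rotation":[0,-0.18,0]},{"grip":1,"delta_pos":[0,0,0],"rotation":[0,-0.22,0]},{"grip":1,"delta_pos":[0,0,0],"rotation":[0,-0.22,0]}]'
python3 -m creep '[{"grip":1,"delta_pos":[0,0,0],"rotation":[0,0,0]},{"grip":1,"delta_pos":[0,0,0],"rotation":[0,0,0]},{"grip":1,"delta_pos":[0,0,0],"rotation":[0,0,0]},{"grip":1,"delta_pos":[0,0,0],"rotation":[0,0,0]}]'
python3 -c "
from h import *
st();s=snap('scene')['color'][100:340,160:480];cv2.imwrite('pics/s3.png',cv2.resize(s[:,:,::-1],None,fx=2,fy=2))"
```

```text
clock: 10.85
tool_pos: [0.4909, -0.0314, 0.1261]
orientation: [180.0, 55.4, 60.1]
force: [-0.4, -0.4, -2.1]
opening: 0.0645
gripper_force: 29.8
clock: 11.35
tool_pos: [0.4908, -0.0314, 0.1253]
orientation: [-179.7, 75.2, 60.4]
force: [-0.8, -0.2, -1.8]
opening: 0.0645
gripper_force: 29.8
clock: 11.75
tool_pos: [0.4913, -0.0312, 0.1277]
orientation: [179.9, 74.7, 60.1]
force: [0.3, 0.7, -1.9]
opening: 0.0643
gripper_force: 29.8
{'clock': 11.75, 'tool_pos': [0.491, -0.031, 0.128], 'orientation': [179.944, 74.709, 60.128], 'joint_pos': [37.068, 46.807, -16.817, 22.552, -99.082, 100.159], 'force': [0.282, 0.716, -1.929], 'opening': 0.064, 'gripper_force': 29.819}
```

View pics/s3.png

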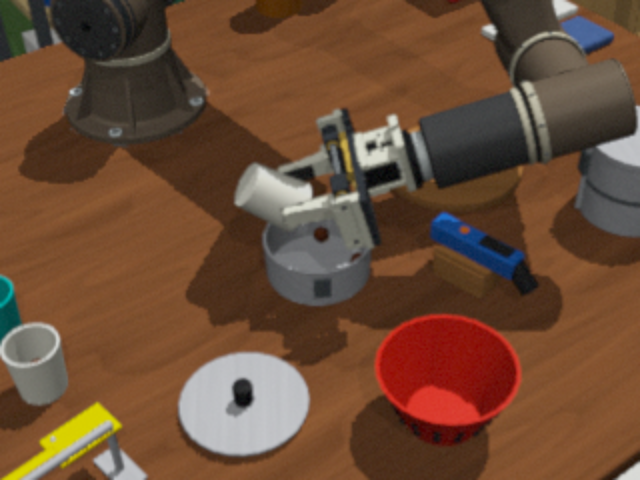

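```bash
python3 -m creep '[{"grip":1,"delta_pos":[0,0,0],"rotation":[0,-0.08,0]},{"grip":1,"delta_pos":[0,0,0],"rotation":[0,-0.08,0]},{"grip":1,"delta_pos":[0,0,0],"rotation":[0,0,0]},{"grip":1,"delta_pos":[0,0,0],"rotation":[0,-0.08,0]},{"grip":1,"delta_pos":[0,0,0],"rotation":[0,-0.08,0]}]'
python3 -m creep '[{"grip":1,"delta_pos":[-0.2,0,0],"rotation":[0,0.09,0]},{"grip":1,"delta_pos":[-0.3,0,0],"rotation":[0,0.18,0]},{"grip":1,"delta_pos":[-0.3,0,0],"rotation":[0,0.27,0]},{"grip":1,"delta_pos":[-0.3,0,0],"rotation":[0,0.36,0]},{"grip":1,"delta_pos":[-0.3,0,0],"rotation":[0,0.45,0]}]'
python3 -m creep '[{"grip":1,"delta_pos":[0,0,0],"rotation":[0,0,0.09]},{"grip":1,"delta_pos":[0,0,0],"rotation":[0,0,0.18]},{"grip":1,"delta_pos":[0,0,0],"rotation":[0,0,0.27]},{"grip":1,"delta_pos":[0,0,0],"rotation":[0,0,0.36]},{"grip":1,"delta_pos":[0,0,0],"rotation":[0,0,0.45]}]'
python3 -m creep '[{"grip":1,"delta_pos":[0,0,0],"rotation":[0,0,0.09]},{"grip":1,"delta_pos":[0,0,0],"rotation":[0,0,0.18]},{"grip":1,"delta_pos":[0,0,0],"rotation":[0,0,0.27]},{"grip":1,"delta_pos":[0,0,0],"rotation":[0,0,0.36]},{"grip":1,"delta_pos":[0,0,0],"rotation":[0,0,0.45]}]'
python3 - <<'E'
from tgt import *
st()
s=snap('scene')['color'][100:340,160:480];cv2.imwrite('pics/s4.png',cv2.resize(s[:,:,::-1],None,fx=2,fy=2))
go([.49,0.02,.2],Rt(35,-120,-1),True)
E
```

```text
clock: 12.3
tool_pos: [0.4906, -0.0315, 0.126]
orientation: [-179.2, 82.1, 61.0]
force: [-0.5, -1.2, -3.6]
opening: 0.0645
gripper_force: 29.8
clock: 12.8
tool_pos: [0.4899, -0.0339, 0.1577]
orientation: [179.9, 40.9, 60.2]
force: [0.4, 0.5, -1.6]
opening: 0.0649
gripper_force: 29.8
clock: 13.3
tool_pos: [0.489, -0.0347, 0.1575]
orientation: [150.2, 29.9, 11.2]
force: [1.3, 0.7, -1.6]
opening: 0.0647
gripper_force: 29.8
clock: 13.8
tool_pos: [0.489, -0.0347, 0.1574]
orientation: [139.1, 5.7, -23.3]
force: [0.6, -1.0, -1.4]
opening: 0.0644
gripper_force: 29.9
{'clock': 13.8, 'tool_pos': [0.489, -0.035, 0.157], 'orientation': [139.06, 5.697, -23.261], 'joint_pos': [33.184, 25.149, -21.991, 17.649, -81.294, 26.878], 'force': [0.62, -0.981, -1.372], 'opening': 0.064, 'gripper_force': 29.874}
dpos [-0.248, -0.123, -0.666] rot [-0.132, 0.112, 1.086] deg 99.0
```

View pics/s4.png

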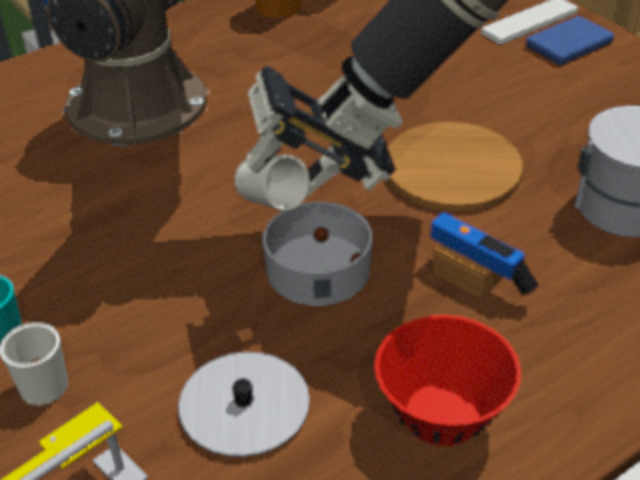

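The first cup is empty and its chestnuts are in the tier (crop (320,235) and (355,258)). Next I'll turn the cup upright and carry it to the board.

```bash
python3 -m creep '[{"grip":1,"delta_pos":[0,0,-0.1],"rotation":[0,0,0.09]},{"grip":1,"delta_pos":[0,0,-0.2],"rotation":[0,0,0.18]},{"grip":1,"delta_pos":[0,0,-0.3],"rotation":[0,0,0.27]},{"grip":1,"delta_pos":[0,0,-0.4],"rotation":[0,0,0.36]},{"grip":1,"delta_pos":[0,0,-0.5],"rotation":[0,0,0.45]}]'
python3 -m creep '[{"grip":1,"delta_pos":[0,0,-0.1],"rotation":[0,0,0.1]},{"grip":1,"delta_pos":[0,0,-0.2],"rotation":[0,0,0.2]},{"grip":1,"delta_pos":[0,0,-0.2],"rotation":[0,0,0.3]},{"grip":1,"delta_pos":[0,0,-0.2],"rotation":[0,0,0.4]},{"grip":1,"delta_pos":[0,0,-0.2],"rotation":[0,0,0.5]}]'
python3 - <<'E'
from tgt import *
st()
go([.428,0.262,.15],Rt(35,-120,-1),True)
E
```

```text
clock: 14.35
tool_pos: [0.5056, -0.0058, 0.1949]
orientation: [143.2, -20.3, -54.6]
force: [-0.1, -1.0, -1.9]
opening: 0.0648
gripper_force: 29.9
clock: 14.85
tool_pos: [0.512, 0.0055, 0.2096]
orientation: [166.9, -39.5, -99.7]
force: [-0.3, -0.4, -3.0]
opening: 0.0644
gripper_force: 29.9
{'clock': 14.85, 'tool_pos': [0.512, 0.006, 0.21], 'orientation': [166.874, -39.543, -99.696], 'joint_pos': [35.161, 25.018, -13.798, 16.222, -89.738, -55.374], 'force': [-0.298, -0.353, -2.966], 'opening': 0.064, 'gripper_force': 29.941}
dpos [-2.227, 1.466, -0.775] rot [-0.022, 0.151, 0.171] deg 20.6
```

```bash
python3 -m creep '[{"grip":1,"delta_pos":[0,0.2,-0.2],"rotation":[-0.02,0.15,0.17]},{"grip":1,"delta_pos":[0,0.5,-0.4],"rotation":[-0.02,0.15,0.17]},{"grip":1,"delta_pos":[0,0.8,-0.6],"rotation":[-0.02,0.15,0.17]},{"grip":1,"delta_pos":[0,0.9,-0.8],"rotation":[-0.02,0.15,0.17]}]'
python3 - <<'E'
from tgt import *
go([.428,0.262,.15],Rt(35,-120,-1),True)
E
```

```text
clock: 15.25
tool_pos: [0.4527, 0.0801, 0.2852]
orientation: [179.5, -55.1, -119.1]
force: [0.3, 0.1, -2.7]
opening: 0.0643
gripper_force: 30.0
dpos [-1.949, 1.104, -0.453] rot [-0.002, -0.002, 0.006] deg 0.6
```

```bash
python3 -m creep '[{"grip":1,"delta_pos":[-0.2,0.3,-0.2],"rotation":[0,0,0]},{"grip":1,"delta_pos":[-0.5,0.7,-0.4],"rotation":[0,0,0]},{"grip":1,"delta_pos":[-0.8,1,-0.45],"rotation":[0,0,0]},{"grip":1,"delta_pos":[-1,1,-0.45],"rotation":[0,0,0]}]'
python3 -m creep '[{"grip":1,"delta_pos":[-0.3,0.1,0],"rotation":[0,0,0]},{"grip":1,"delta_pos":[-0.7,0.1,0],"rotation":[0,0,0]},{"grip":1,"delta_pos":[-0.95,0.1,0],"rotation":[0,0,0]},{"grip":1,"delta_pos":[-0.95,0.1,0],"rotation":[0,0,0]}]'
python3 - <<'E'
from tgt import *
go([.428,0.262,.067],Rt(35,-120,-1),True)
E
```

```text
clock: 15.65
tool_pos: [0.4122, 0.2137, 0.2282]
orientation: [179.4, -54.8, -118.9]
force: [0.8, -0.5, -1.0]
opening: 0.0647
gripper_force: 30.0
clock: 16.05
tool_pos: [0.4316, 0.263, 0.1482]
orientation: [179.4, -55.2, -119.1]
force: [-0.3, -0.7, -1.9]
opening: 0.0648
gripper_force: 30.0
dpos [-0.651, 0.022, 0.456] rot [-0.002, -0.002, 0.006] deg 0.6
```

```bash
python3 -m creep '[{"grip":1,"delta_pos":[-0.2,0.02,0.14],"rotation":[0,0,0]},{"grip":1,"delta_pos":[-0.45,0.02,0.31],"rotation":[0,0,0]},{"grip":1,"delta_pos":[-0.6,0.02,0.42],"rotation":[0,0,0]},{"grip":1,"delta_pos":[-0.65,0.02,0.455],"rotation":[0,0,0]},{"grip":1,"delta_pos":[-0.65,0.02,0.455],"rotation":[0,0,0]}]'
python3 -m creep '[{"grip":1,"delta_pos":[-0.01,0,0.007],"rotation":[0,0,0]},{"grip":1,"delta_pos":[-0.02,0,0.014],"rotation":[0,0,0]},{"grip":1,"delta_pos":[-0.02,0,0.014],"rotation":[0,0,0]}]'
python3 -c "
from h import *
st();s=snap('scene')['color'][80:320,260:580];cv2.imwrite('pics/s5.png',cv2.resize(s[:,:,::-1],None,fx=2,fy=2))"
```

```text
clock: 16.55
tool_pos: [0.4301, 0.2631, 0.0719]
orientation: [179.7, -55.1, -119.4]
force: [0.7, -0.1, -1.2]
opening: 0.0647
gripper_force: 30.0
clock: 16.85
tool_pos: [0.4303, 0.2637, 0.0698]
orientation: [179.8, -55.0, -119.5]
force: [0.5, 0.3, -1.2]
opening: 0.0643
gripper_force: 30.0
{'clock': 16.85, 'tool_pos': [0.43, 0.264, 0.07], 'orientation': [179.77, -55.04, -119.475], 'joint_pos': [56.389, 46.621, 0.91, 3.201, -99.254, -87.112], 'force': [0.462, 0.281, -1.178], 'opening': 0.064, 'gripper_force': 29.968}
```

View pics/s5.png

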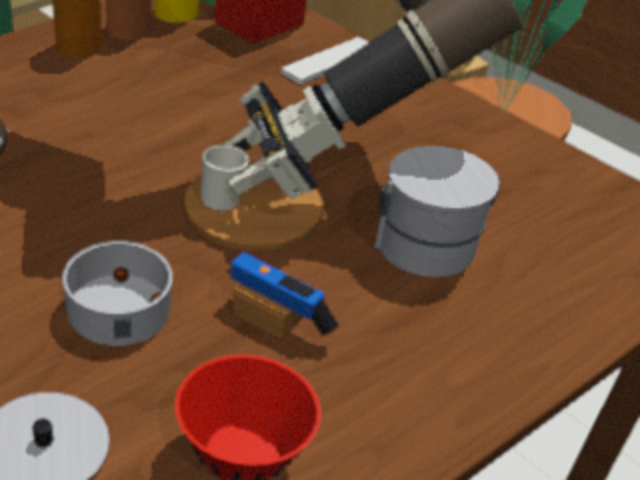

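The cup (225,178 in the crop) hangs upright just above the board, so I'll lower it to contact.

```bash
python3 -m creep '[{"grip":1,"delta_pos":[-0.016,0,0.011],"rotation":[0,0,0]},{"grip":1,"delta_pos":[-0.016,0,0.011],"rotation":[0,0,0]}]'
python3 -m creep '[{"grip":1,"delta_pos":[-0.016,0,0.011],"rotation":[0,0,0]},{"grip":1,"delta_pos":[-0.016,0,0.011],"rotation":[0,0,0]}]'
```

```text
clock: 17.1
tool_pos: [0.4301, 0.2634, 0.0672]
orientation: [179.8, -55.1, -119.5]
force: [-0.5, -1.3, -3.3]
opening: 0.0642
gripper_force: 30.0
clock: 17.3
tool_pos: [0.4296, 0.2624, 0.0665]
orientation: [179.8, -55.3, -119.5]
force: [-2.3, -1.8, 4.7]
opening: 0.0646
gripper_force: 29.7
```

Contact, with the upward force now positive. I'll release and retract.

```bash
python3 -m creep '[{"grip":0.6,"delta_pos":[0,0,0],"rotation":[0,0,0]},{"grip":0,"delta_pos":[0,0,0],"rotation":[0,0,0]},{"grip":0,"delta_pos":[0,0,0],"rotation":[0,0,0]},{"grip":0,"delta_pos":[0,0,0],"rotation":[0,0,0]},{"grip":0,"delta_pos":[0,0,0],"rotation":[0,0,0]}]'
python3 -m creep '[{"grip":0,"delta_pos":[0,0,-0.1],"rotation":[0,0,0]},{"grip":0,"delta_pos":[0,0,-0.3],"rotation":[0,0,0]},{"grip":0,"delta_pos":[0,0,-0.6],"rotation":[0,0,0]},{"grip":0,"delta_pos":[0,0,-1],"rotation":[0,0,0]},{"grip":0,"delta_pos":[0,0,-1],"rotation":[0,0,0]}]'
python3 - <<'E'
from tgt import *
s=snap('scene')['color'][80:320,260:580];cv2.imwrite('pics/s6.png',cv2.resize(s[:,:,::-1],None,fx=2,fy=2))
R=Rt(35,-120,-1); go(np.array([.4825,-.3807,.047])-R[:,2]*.11,R,True)
E
python3 look.py cupR tier lid
```

```text
clock: 17.8
tool_pos: [0.4302, 0.2636, 0.0651]
orientation: [179.8, -55.1, -119.5]
force: [-0.8, 0.4, -0.5]
opening: 0.0865
gripper_force: 0.0
clock: 18.3
tool_pos: [0.4736, 0.3383, 0.125]
orientation: [-180.0, -54.7, -119.6]
force: [-0.5, 0.1, 0.9]
opening: 0.0874
gripper_force: 0.0
dpos [2.935, -3.642, 4.367] rot [-0.003, 0.001, 0.003] deg 0.4
cupR (array([ 0.4825, -0.3807]), 11, 'rms', 0.22)
tier (array([0.5124, 0.0057]), 21, 'rms', 0.39)
lid (array([ 0.6547, -0.2027]), 23, 'rms', 0.27)
```

View pics/s6.png

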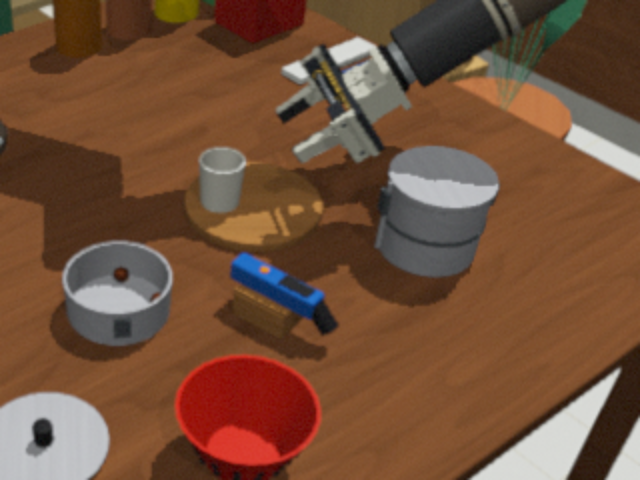

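The cup stands upright on the board (225,180). Now the second cup.

```bash
python3 -m creep '[{"grip":0,"delta_pos":[0.3,-0.2,0],"rotation":[0,0,0]},{"grip":0,"delta_pos":[0.6,-0.5,0],"rotation":[0,0,0]},{"grip":0,"delta_pos":[0.9,-0.8,0],"rotation":[0,0,0]},{"grip":0,"delta_pos":[1,-1,0],"rotation":[0,0,0]}]' >/dev/null
python3 -m creep '[{"grip":0,"delta_pos":[0.3,-0.3,0.3],"rotation":[0,0,0]},{"grip":0,"delta_pos":[0.6,-0.6,0.6],"rotation":[0,0,0]},{"grip":0,"delta_pos":[0.9,-0.9,0.9],"rotation":[0,0,0]},{"grip":0,"delta_pos":[1,-1,0.9],"rotation":[0,0,0]}]' >/dev/null
python3 -m creep '[{"grip":0,"delta_pos":[0.3,-0.3,0.3],"rotation":[0,0,0]},{"grip":0,"delta_pos":[0.6,-0.6,0.6],"rotation":[0,0,0]},{"grip":0,"delta_pos":[0.9,-0.9,0.9],"rotation":[0,0,0]},{"grip":0,"delta_pos":[0.9,-1,1],"rotation":[0,0,0]}]' >/dev/null
python3 -m creep '[{"grip":0,"delta_pos":[0,-0.3,0.3],"rotation":[0,0,0]},{"grip":0,"delta_pos":[0,-0.6,0.6],"rotation":[0,0,0]},{"grip":0,"delta_pos":[0,-0.64,0.9],"rotation":[0,0,0]},{"grip":0,"delta_pos":[0,-0.64,0.9],"rotation":[0,0,0]}]'
python3 - <<'E'
from tgt import *
R=Rt(35,-120,-1); go(np.array([.4825,-.3807,.047]),R,True)
E
```

```text
clock: 20.0
tool_pos: [0.5885, -0.1921, 0.1962]
orientation: [179.2, -55.3, -119.3]
force: [-1.4, -0.7, -0.6]
opening: 0.0878
gripper_force: 0.0
dpos [0.003, -0.033, 2.598] rot [0.002, -0.004, 0.004] deg 0.5
```

```bash
python3 -m creep '[{"grip":0,"delta_pos":[0,-0.03,0.3],"rotation":[0,0,0]},{"grip":0,"delta_pos":[0,-0.03,0.6],"rotation":[0,0,0]},{"grip":0,"delta_pos":[0,-0.03,0.9],"rotation":[0,0,0]},{"grip":0,"delta_pos":[0,-0.03,1],"rotation":[0,0,0]},{"grip":0,"delta_pos":[0,-0.03,1],"rotation":[0,0,0]}]'
python3 - <<'E'
from tgt import *
R=Rt(35,-120,-1); go(np.array([.4825,-.3807,.047]),R,True)
E
```

```text
clock: 20.5
tool_pos: [0.5526, -0.2624, 0.1417]
orientation: [179.6, -55.2, -119.4]
force: [-0.0, 0.6, 0.5]
opening: 0.0878
gripper_force: 0.0
dpos [0.007, 0.019, 1.64] rot [-0.001, -0.002, 0.004] deg 0.4
```

```bash
python3 -m creep '[{"grip":0,"delta_pos":[0,0.02,0.3],"rotation":[0,0,0]},{"grip":0,"delta_pos":[0,0.02,0.6],"rotation":[0,0,0]},{"grip":0,"delta_pos":[0,0.02,0.8],"rotation":[0,0,0]},{"grip":0,"delta_pos":[0,0.02,0.9],"rotation":[0,0,0]}]' >/dev/null
python3 -m creep '[{"grip":0,"delta_pos":[0.01,0,0.3],"rotation":[0,0,0]},{"grip":0,"delta_pos":[0.01,0,0.55],"rotation":[0,0,0]},{"grip":0,"delta_pos":[0.01,0,0.74],"rotation":[0,0,0]},{"grip":0,"delta_pos":[0.01,0,0.74],"rotation":[0,0,0]}]'
python3 - <<'E'
from tgt import *
R=Rt(35,-120,-1); go(np.array([.4825,-.3807,.047]),R,True)
E
```

```text
clock: 21.3
tool_pos: [0.484, -0.379, 0.0489]
orientation: [179.7, -55.2, -119.5]
force: [0.4, -0.9, -0.9]
opening: 0.0879
gripper_force: 0.0
dpos [-0.003, 0.004, -0.001] rot [-0.001, -0.002, 0.003] deg 0.4
```

```bash
python3 -m creep '[{"grip":0.3,"delta_pos":[0,0,0],"rotation":[0,0,0]},{"grip":1,"delta_pos":[0,0,0],"rotation":[0,0,0]},{"grip":1,"delta_pos":[0,0,0],"rotation":[0,0,0]},{"grip":1,"delta_pos":[0,0,0],"rotation":[0,0,0]},{"grip":1,"delta_pos":[0,0,0],"rotation":[0,0,0]}]' 
python3 -m creep '[{"grip":1,"delta_pos":[0,0,0],"rotation":[0,0,0]},{"grip":1,"delta_pos":[0.1,0,-0.07],"rotation":[0,0,0]},{"grip":1,"delta_pos":[0.25,0,-0.17],"rotation":[0,0,0]},{"grip":1,"delta_pos":[0.45,0,-0.31],"rotation":[0,0,0]},{"grip":1,"delta_pos":[0.5,0,-0.35],"rotation":[0,0,0]}]'
python3 - <<'E'
from tgt import *
st();R=Rt(35,-120,-1); go([.49,-.033,.2],R,True)
E
python3 look.py tier lid
```

```text
clock: 21.8
tool_pos: [0.4856, -0.3779, 0.0499]
orientation: [179.9, -55.1, -119.5]
force: [0.3, 3.7, 4.8]
opening: 0.0638
gripper_force: 29.9
clock: 22.3
tool_pos: [0.4855, -0.3783, 0.1131]
orientation: [-179.9, -55.0, -119.7]
force: [0.1, -0.2, -2.2]
opening: 0.0637
gripper_force: 30.0
{'clock': 22.3, 'tool_pos': [0.485, -0.378, 0.113], 'orientation': [-179.931, -55.011, -119.744], 'joint_pos': [1.674, 32.795, -34.773, 48.8, -68.441, -69.533], 'force': [0.085, -0.175, -2.225], 'opening': 0.064, 'gripper_force': 29.989}
dpos [-1.02, 1.67, -3.005] rot [-0.003, -0.0, 0.002] deg 0.3
tier (array([ 0.5505, -0.0255]), 3, 'rms', 8.6)
lid (array([ 0.6789, -0.1844]), 11, 'rms', 10.74)
```

```bash
python3 -m creep '[{"grip":1,"delta_pos":[0,0.05,-0.2],"rotation":[0,0,0]},{"grip":1,"delta_pos":[0,0.1,-0.45],"rotation":[0,0,0]},{"grip":1,"delta_pos":[0,0.2,-0.7],"rotation":[0,0,0]},{"grip":1,"delta_pos":[0,0.35,-1],"rotation":[0,0,0]}]' >/dev/null
python3 -m creep '[{"grip":1,"delta_pos":[-0.1,0.2,-0.3],"rotation":[0,0,0]},{"grip":1,"delta_pos":[-0.2,0.4,-0.6],"rotation":[0,0,0]},{"grip":1,"delta_pos":[-0.35,0.6,-0.85],"rotation":[0,0,0]},{"grip":1,"delta_pos":[-0.5,0.75,-1],"rotation":[0,0,0]}]' >/dev/null
python3 -m creep '[{"grip":1,"delta_pos":[-0.1,0.2,-0.3],"rotation":[0,0,0]},{"grip":1,"delta_pos":[-0.2,0.4,-0.6],"rotation":[0,0,0]},{"grip":1,"delta_pos":[-0.4,0.5,-0.85],"rotation":[0,0,0]},{"grip":1,"delta_pos":[-0.5,0.57,-0.98],"rotation":[0,0,0]},{"grip":1,"delta_pos":[-0.5,0.57,-0.98],"rotation":[0,0,0]}]'
python3 - <<'E'
from tgt import *
snap('scene','s7.png')
go([.49,-.033,.14],Rt(55,-120,-1),True)
E
python3 look.py lid
```

```text
clock: 23.65
tool_pos: [0.4898, -0.0316, 0.1983]
orientation: [179.8, -55.1, -119.3]
force: [-0.1, 0.5, -2.1]
opening: 0.0636
gripper_force: 30.0
dpos [-0.471, -0.01, 0.303] rot [-0.002, -0.224, 0.004] deg 20.1
lid (array([ 0.6546, -0.2028]), 23, 'rms', 0.35)
```

View pics/s7.png

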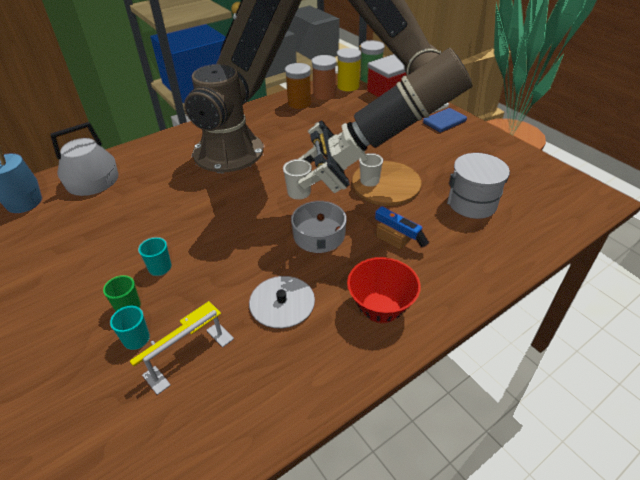

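The tier hasn't moved (318,227) and cup 2 is above it. I'll repeat the same pour.

```bash
python3 -m creep '[{"grip":1,"delta_pos":[-0.1,0,0.08],"rotation":[0,-0.05,0]},{"grip":1,"delta_pos":[-0.25,0,0.18],"rotation":[0,-0.12,0]},{"grip":1,"delta_pos":[-0.4,0,0.3],"rotation":[0,-0.18,0]},{"grip":1,"delta_pos":[-0.45,0,0.31],"rotation":[0,-0.22,0]},{"grip":1,"delta_pos":[-0.45,0,0.31],"rotation":[0,-0.22,0]}]' >/dev/null
python3 -m creep '[{"grip":1,"delta_pos":[0,0,0],"rotation":[0,0,-0.09]},{"grip":1,"delta_pos":[0,0,0],"rotation":[0,0,-0.18]},{"grip":1,"delta_pos":[0,0,0],"rotation":[0,0,-0.27]},{"grip":1,"delta_pos":[0,0,0],"rotation":[0,0,-0.36]},{"grip":1,"delta_pos":[0,0,0],"rotation":[0,0,-0.45]}]' >/dev/null
python3 -m creep '[{"grip":1,"delta_pos":[0,0,0],"rotation":[0,0,-0.09]},{"grip":1,"delta_pos":[0,0,0],"rotation":[0,0,-0.18]},{"grip":1,"delta_pos":[0,0,0],"rotation":[0,0,-0.27]},{"grip":1,"delta_pos":[0,0,0],"rotation":[0,0,-0.36]},{"grip":1,"delta_pos":[0,0,0],"rotation":[0,0,-0.45]}]' >/dev/null
python3 -m creep '[{"grip":1,"delta_pos":[0,0,0],"rotation":[0,0,-0.09]},{"grip":1,"delta_pos":[0,0,0],"rotation":[0,0,-0.18]},{"grip":1,"delta_pos":[0,0,0],"rotation":[0,0,-0.27]},{"grip":1,"delta_pos":[0,0,0],"rotation":[0,0,-0.36]},{"grip":1,"delta_pos":[0,0,0],"rotation":[0,0,-0.45]}]' >/dev/null
python3 -m creep '[{"grip":1,"delta_pos":[0,0,0],"rotation":[0,0,-0.09]},{"grip":1,"delta_pos":[0,0,0],"rotation":[0,0,-0.18]},{"grip":1,"delta_pos":[0,0,0],"rotation":[0,0,-0.27]},{"grip":1,"delta_pos":[0,0,0],"rotation":[0,0,-0.36]},{"grip":1,"delta_pos":[0,0,0],"rotation":[0,0,-0.45]}]' 
python3 -m creep '[{"grip":1,"delta_pos":[0,0,0],"rotation":[0,0,-0.09]},{"grip":1,"delta_pos":[0,0,0],"rotation":[0,0,-0.18]},{"grip":1,"delta_pos":[0,0,0],"rotation":[0,0,-0.2]}]'
python3 - <<'E'
from tgt import *
go([.49,-.033,.125],Rt(35,-120,-1,-180),True)
E
```

```text
clock: 26.25
tool_pos: [0.4888, -0.0341, 0.1444]
orientation: [168.0, 33.6, 39.0]
force: [-0.1, 0.0, -2.4]
opening: 0.0635
gripper_force: 29.8
clock: 26.55
tool_pos: [0.4889, -0.0341, 0.1444]
orientation: [-179.6, 35.5, 60.8]
force: [0.8, -0.3, -2.7]
opening: 0.0641
gripper_force: 29.8
dpos [0.135, 0.006, 0.121] rot [0.002, -0.217, 0.007] deg 19.5
```

```bash
python3 -m creep '[{"grip":1,"delta_pos":[0.03,0,0.03],"rotation":[0,-0.04,0]},{"grip":1,"delta_pos":[0.06,0,0.06],"rotation":[0,-0.09,0]},{"grip":1,"delta_pos":[0.1,0,0.1],"rotation":[0,-0.14,0]},{"grip":1,"delta_pos":[0.12,0,0.12],"rotation":[0,-0.19,0]},{"grip":1,"delta_pos":[0.12,0,0.12],"rotation":[0,-0.22,0]}]'
python3 -m creep '[{"grip":1,"delta_pos":[0,0,0],"rotation":[0,-0.06,0]},{"grip":1,"delta_pos":[0,0,0],"rotation":[0,-0.12,0]},{"grip":1,"delta_pos":[0,0,0],"rotation":[0,-0.18,0]},{"grip":1,"delta_pos":[0,0,0],"rotation":[0,-0.22,0]},{"grip":1,"delta_pos":[0,0,0],"rotation":[0,-0.22,0]}]'
python3 -m creep '[{"grip":1,"delta_pos":[0,0,0],"rotation":[0,0,0]},{"grip":1,"delta_pos":[0,0,0],"rotation":[0,0,0]},{"grip":1,"delta_pos":[0,0,0],"rotation":[0,0,0]},{"grip":1,"delta_pos":[0,0,0],"rotation":[0,0,0]}]'
python3 -m creep '[{"grip":1,"delta_pos":[0,0,0],"rotation":[0,-0.08,0]},{"grip":1,"delta_pos":[0,0,0],"rotation":[0,-0.08,0]},{"grip":1,"delta_pos":[0,0,0],"rotation":[0,0,0]},{"grip":1,"delta_pos":[0,0,0],"rotation":[0,-0.08,0]},{"grip":1,"delta_pos":[0,0,0],"rotation":[0,-0.08,0]}]'
python3 -m creep '[{"grip":1,"delta_pos":[-0.2,0,0],"rotation":[0,0.09,0]},{"grip":1,"delta_pos":[-0.3,0,0],"rotation":[0,0.18,0]},{"grip":1,"delta_pos":[-0.3,0,0],"rotation":[0,0.27,0]},{"grip":1,"delta_pos":[-0.3,0,0],"rotation":[0,0.36,0]},{"grip":1,"delta_pos":[-0.3,0,0],"rotation":[0,0.45,0]}]'
python3 -m creep '[{"grip":1,"delta_pos":[0,0,0],"rotation":[0,0,0.09]},{"grip":1,"delta_pos":[0,0,0],"rotation":[0,0,0.18]},{"grip":1,"delta_pos":[0,0,0],"rotation":[0,0,0.27]},{"grip":1,"delta_pos":[0,0,0],"rotation":[0,0,0.36]},{"grip":1,"delta_pos":[0,0,0],"rotation":[0,0,0.45]}]' >/dev/null
python3 -m creep '[{"grip":1,"delta_pos":[0,0,0],"rotation":[0,0,0.09]},{"grip":1,"delta_pos":[0,0,0],"rotation":[0,0,0.18]},{"grip":1,"delta_pos":[0,0,0],"rotation":[0,0,0.27]},{"grip":1,"delta_pos":[0,0,0],"rotation":[0,0,0.36]},{"grip":1,"delta_pos":[0,0,0],"rotation":[0,0,0.45]}]'
python3 -c "
from h import *
s=snap('scene')['color'][100:340,160:480];cv2.imwrite('pics/s8.png',cv2.resize(s[:,:,::-1],None,fx=2,fy=2))"
```

```text
clock: 27.05
tool_pos: [0.4905, -0.0311, 0.1269]
orientation: [-179.7, 55.5, 60.6]
force: [-1.2, -0.2, -2.2]
opening: 0.0641
gripper_force: 29.8
clock: 27.55
tool_pos: [0.4902, -0.0311, 0.1262]
orientation: [-179.1, 75.3, 61.2]
force: [0.3, 0.0, -1.4]
opening: 0.0642
gripper_force: 29.8
clock: 27.95
tool_pos: [0.4907, -0.0308, 0.1285]
orientation: [-179.7, 74.8, 60.6]
force: [-0.2, -0.6, -1.4]
opening: 0.064
gripper_force: 29.8
clock: 28.45
tool_pos: [0.49, -0.031, 0.1269]
orientation: [-178.6, 82.2, 61.7]
force: [-1.3, -0.0, -3.5]
opening: 0.0639
gripper_force: 29.8
clock: 28.95
tool_pos: [0.4894, -0.0335, 0.1586]
orientation: [-180.0, 40.9, 60.4]
force: [0.3, -1.0, -1.8]
opening: 0.0641
gripper_force: 29.8
clock: 29.95
tool_pos: [0.4885, -0.0342, 0.1582]
orientation: [139.0, 5.8, -23.1]
force: [0.7, 0.4, -2.3]
opening: 0.0637
gripper_force: 29.9
```

View pics/s8.png

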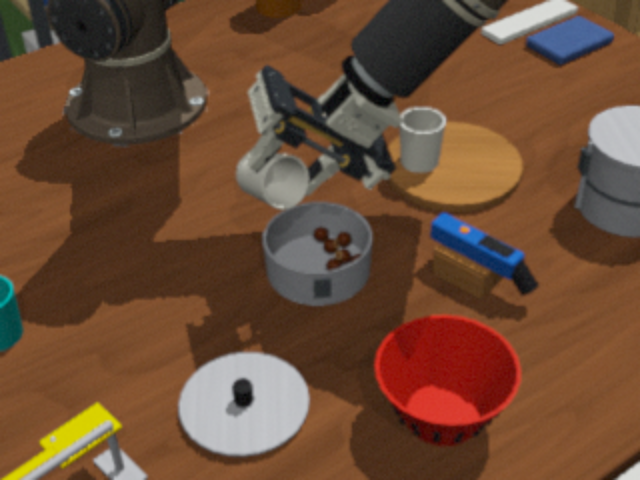

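Cup 2 is empty and the chestnuts lie in the tier (320–355, 235–265 in the crop), with none outside it. On to the board.

```bash
python3 -m creep '[{"grip":1,"delta_pos":[0,0,-0.1],"rotation":[0,0,0.09]},{"grip":1,"delta_pos":[0,0,-0.2],"rotation":[0,0,0.18]},{"grip":1,"delta_pos":[0,0,-0.3],"rotation":[0,0,0.27]},{"grip":1,"delta_pos":[0,0,-0.4],"rotation":[0,0,0.36]},{"grip":1,"delta_pos":[0,0,-0.5],"rotation":[0,0,0.45]}]' >/dev/null
python3 -m creep '[{"grip":1,"delta_pos":[0,0,-0.1],"rotation":[0,0,0.1]},{"grip":1,"delta_pos":[0,0,-0.2],"rotation":[0,0,0.2]},{"grip":1,"delta_pos":[0,0,-0.2],"rotation":[0,0,0.3]},{"grip":1,"delta_pos":[0,0,-0.2],"rotation":[0,0,0.4]},{"grip":1,"delta_pos":[0,0,-0.2],"rotation":[0,0,0.5]}]' >/dev/null
python3 -m creep '[{"grip":1,"delta_pos":[0,0.2,-0.2],"rotation":[-0.02,0.15,0.17]},{"grip":1,"delta_pos":[0,0.5,-0.4],"rotation":[-0.02,0.15,0.17]},{"grip":1,"delta_pos":[0,0.7,-0.6],"rotation":[-0.02,0.15,0.17]},{"grip":1,"delta_pos":[0,0.8,-0.9],"rotation":[-0.02,0.15,0.17]}]'
python3 look.py tier lid
python3 - <<'E'
from tgt import *
go([.476,0.346,.17],Rt(35,-120,-1),True)
E
```

```text
clock: 31.4
tool_pos: [0.4647, 0.0826, 0.2911]
orientation: [179.2, -55.3, -118.8]
force: [1.4, -0.0, -1.3]
opening: 0.0639
gripper_force: 30.0
tier (array([0.5121, 0.0058]), 10, 'rms', 6.55)
lid (array([ 0.6547, -0.2027]), 23, 'rms', 0.28)
dpos [-2.361, 1.191, -1.201] rot [-0.006, 0.001, 0.007] deg 0.8
```

```bash
python3 -m creep '[{"grip":1,"delta_pos":[0,0.2,-0.3],"rotation":[0,0,0]},{"grip":1,"delta_pos":[0,0.5,-0.6],"rotation":[0,0,0]},{"grip":1,"delta_pos":[-0.2,0.8,-0.9],"rotation":[0,0,0]},{"grip":1,"delta_pos":[-0.4,1,-1],"rotation":[0,0,0]}]' >/dev/null
python3 -m creep '[{"grip":1,"delta_pos":[-0.3,0.1,-0.1],"rotation":[0,0,0]},{"grip":1,"delta_pos":[-0.6,0.19,-0.2],"rotation":[0,0,0]},{"grip":1,"delta_pos":[-0.9,0.19,-0.2],"rotation":[0,0,0]},{"grip":1,"delta_pos":[-1,0.19,-0.2],"rotation":[0,0,0]}]' >/dev/null
python3 -m creep '[{"grip":1,"delta_pos":[-0.3,0,0],"rotation":[0,0,0]},{"grip":1,"delta_pos":[-0.6,0,0],"rotation":[0,0,0]},{"grip":1,"delta_pos":[-0.9,0,0],"rotation":[0,0,0]},{"grip":1,"delta_pos":[-0.95,0,0],"rotation":[0,0,0]}]'
python3 - <<'E'
from tgt import *
go([.476,0.346,.072],Rt(35,-120,-1),True)
E
```

```text
clock: 32.65
tool_pos: [0.4771, 0.3433, 0.1648]
orientation: [179.3, -55.3, -118.9]
force: [-0.3, -0.4, -2.2]
opening: 0.064
gripper_force: 30.0
dpos [-0.774, 0.016, 0.483] rot [-0.002, -0.003, 0.007] deg 0.7
```

```bash
python3 -m creep '[{"grip":1,"delta_pos":[-0.25,0.01,0.16],"rotation":[0,0,0]},{"grip":1,"delta_pos":[-0.5,0.01,0.32],"rotation":[0,0,0]},{"grip":1,"delta_pos":[-0.7,0.01,0.44],"rotation":[0,0,0]},{"grip":1,"delta_pos":[-0.75,0.01,0.47],"rotation":[0,0,0.007]},{"grip":1,"delta_pos":[-0.75,0.01,0.47],"rotation":[0,0,0.007]}]'
python3 -m creep '[{"grip":1,"delta_pos":[-0.02,0,0.014],"rotation":[0,0,0]},{"grip":1,"delta_pos":[-0.02,0,0.014],"rotation":[0,0,0]},{"grip":1,"delta_pos":[-0.02,0,0.014],"rotation":[0,0,0]}]'
python3 -m creep '[{"grip":1,"delta_pos":[-0.016,0,0.011],"rotation":[0,0,0]},{"grip":1,"delta_pos":[-0.016,0,0.011],"rotation":[0,0,0]}]'
```

```text
clock: 33.15
tool_pos: [0.4783, 0.3473, 0.0791]
orientation: [-179.5, -55.3, -120.4]
force: [0.4, -0.4, -1.9]
opening: 0.064
gripper_force: 30.0
clock: 33.45
tool_pos: [0.4785, 0.348, 0.0776]
orientation: [-179.5, -55.1, -120.3]
force: [-0.5, -0.2, -1.6]
opening: 0.0637
gripper_force: 30.0
clock: 33.65
tool_pos: [0.4782, 0.3477, 0.0747]
orientation: [-179.5, -55.2, -120.3]
force: [-0.2, 0.6, -2.7]
opening: 0.0636
gripper_force: 30.0
```

```bash
python3 -m creep '[{"grip":1,"delta_pos":[-0.033,0,0.023],"rotation":[0,0,0]},{"grip":1,"delta_pos":[-0.033,0,0.023],"rotation":[0,0,0]}]'
python3 -m creep '[{"grip":1,"delta_pos":[-0.016,0,0.011],"rotation":[0,0,0]},{"grip":1,"delta_pos":[-0.016,0,0.011],"rotation":[0,0,0]}]'
```

```text
clock: 33.85
tool_pos: [0.478, 0.3475, 0.07]
orientation: [-179.5, -55.2, -120.3]
force: [-0.2, -0.1, -2.2]
opening: 0.0641
gripper_force: 30.0
clock: 34.05
tool_pos: [0.4782, 0.3476, 0.0683]
orientation: [-179.5, -55.2, -120.3]
force: [0.5, -0.8, -2.4]
opening: 0.0635
gripper_force: 30.0
```

```bash
python3 -m creep '[{"grip":1,"delta_pos":[-0.012,0,0.008],"rotation":[0,0,0]},{"grip":1,"delta_pos":[-0.012,0,0.008],"rotation":[0,0,0]}]'
python3 -m creep '[{"grip":1,"delta_pos":[0,0,0],"rotation":[0,0,0]}]'
```

```text
clock: 34.25
tool_pos: [0.4782, 0.3475, 0.0679]
orientation: [-179.5, -55.3, -120.3]
force: [-1.2, -0.7, 3.4]
opening: 0.0636
gripper_force: 29.8
clock: 34.35
tool_pos: [0.4783, 0.3476, 0.0679]
orientation: [-179.5, -55.2, -120.3]
force: [-1.4, -0.3, 4.4]
opening: 0.064
gripper_force: 29.8
```

```bash
python3 -m creep '[{"grip":0.6,"delta_pos":[0,0,0],"rotation":[0,0,0]},{"grip":0,"delta_pos":[0,0,0],"rotation":[0,0,0]},{"grip":0,"delta_pos":[0,0,0],"rotation":[0,0,0]},{"grip":0,"delta_pos":[0,0,0],"rotation":[0,0,0]},{"grip":0,"delta_pos":[0,0,0],"rotation":[0,0,0]}]'
python3 -m creep '[{"grip":0,"delta_pos":[0,0,-0.1],"rotation":[0,0,0]},{"grip":0,"delta_pos":[0,0,-0.3],"rotation":[0,0,0]},{"grip":0,"delta_pos":[0,0,-0.6],"rotation":[0,0,0]},{"grip":0,"delta_pos":[0,0,-1],"rotation":[0,0,0]},{"grip":0,"delta_pos":[0,0,-1],"rotation":[0,0,0]}]'
python3 -m creep '[{"grip":0,"delta_pos":[0.3,0,0],"rotation":[0,0,0]},{"grip":0,"delta_pos":[0.6,0,0],"rotation":[0,0,0]},{"grip":0,"delta_pos":[0.9,0,0],"rotation":[0,0,0]},{"grip":0,"delta_pos":[0.9,0,0],"rotation":[0,0,0]}]'
python3 - <<'E'
from tgt import *; from kin import *
q=np.array(ctrl.get_obs()['joint_pos']);print(q.round(0))
def D(yaw): # tool down, tool y at azimuth yaw
    a=np.radians(yaw);y=np.array([np.cos(a),np.sin(a),0]);z=np.array([0,0,-1.]);return np.c_[np.cross(y,z),y,z]
for f in(0,180):
    for s in sols([.6463,.163,.071],D(102.9+f)): print('pick',f,s.round(0))
    for al in(-75,-90,-105,-120):
        d=np.array([np.cos(np.radians(al)),np.sin(np.radians(al))]); p=np.array([.5124,.0057])-d*(.1061+.0863)
        for s in sols([*p,.1313+.031],D(al+90+f)): print('aim',f,al,p.round(3),s.round(0))
for f in(0,180):
    print(f);go([.6463,.163,.2],D(102.9+f))
    for l in [([.6547,-.2027,.04],'lid'),([.5124,.0057,.092],'tier')]:
        for y in(0,45,90,135):print(l[1],y+f,[s.round(0).tolist() for s in sols(l[0],D(y+f),6)])
s=snap('top','t1.png')
c=blob=None
E
python3 look.py tier lid
```

```text
clock: 34.85
tool_pos: [0.4783, 0.3477, 0.0669]
orientation: [-179.5, -55.2, -120.3]
force: [1.1, -0.3, -0.9]
opening: 0.0864
gripper_force: 0.0
clock: 35.35
tool_pos: [0.5212, 0.4222, 0.1268]
orientation: [-179.3, -54.8, -120.4]
force: [-0.9, 0.2, 1.4]
opening: 0.0879
gripper_force: 0.0
clock: 35.75
tool_pos: [0.4935, 0.3743, 0.2028]
orientation: [-179.3, -54.9, -120.4]
force: [1.0, 0.2, 0.6]
opening: 0.0873
gripper_force: 0.0
[  57.   50.   28.    3. -123.  -87.]
pick 0 [  31.   27.  -11.    0.  -52. -108.]
aim 0 -75 [0.463 0.192] [ 45.   7. -26.  -0. -57. 150.]
aim 0 -90 [0.512 0.198] [ 42.  12. -20.  -0. -58. 138.]
aim 0 -105 [0.562 0.192] [ 38.  16. -15.   0. -59. 127.]
aim 0 -120 [0.609 0.172] [ 33.  19. -10.  -0. -61. 117.]
pick 180 [ 31.  27. -11.  -0. -52.  72.]
aim 180 -75 [0.463 0.192] [ 45.   7. -26.  -0. -57. -30.]
aim 180 -90 [0.512 0.198] [ 42.  12. -20.  -0. -58. -42.]
aim 180 -105 [0.562 0.192] [ 38.  16. -15.  -0. -59. -53.]
aim 180 -120 [0.609 0.172] [ 33.  19. -10.   0. -61. -63.]
0
dpos [0.58, -2.378, 0.901] rot [-0.254, -0.572, 0.481] deg 71.0
lid 0 []
lid 45 [[
[... 158 characters left out ...]
, -30.0, 0.0, -47.0, 157.0]]
tier 45 [[23.0, 13.0, -30.0, 0.0, -47.0, -158.0]]
tier 90 [[23.0, 13.0, -30.0, -0.0, -47.0, -113.0]]
tier 135 [[23.0, 13.0, -30.0, 0.0, -47.0, -68.0]]
180
dpos [0.58, -2.378, 0.901] rot [0.693, -0.308, -1.34] deg 138.5
lid 180 [[-1.0, 30.0, -10.0, 0.0, -50.0, 1.0]]
lid 225 [[-1.0, 30.0, -10.0, -0.0, -50.0, 46.0]]
lid 270 [[-1.0, 30.0, -10.0, 0.0, -50.0, 91.0]]
lid 315 []
tier 180 [[23.0, 13.0, -30.0, -0.0, -47.0, -23.0]]
tier 225 [[23.0, 13.0, -30.0, -0.0, -47.0, 22.0]]
tier 270 [[23.0, 13.0, -30.0, 0.0, -47.0, 67.0]]
tier 315 [[23.0, 13.0, -30.0, -0.0, -47.0, 112.0]]
tier (array([0.5124, 0.0058]), 21, 'rms', 0.41)
lid (array([ 0.6547, -0.2027]), 23, 'rms', 0.28)
```

View pics/t1.png

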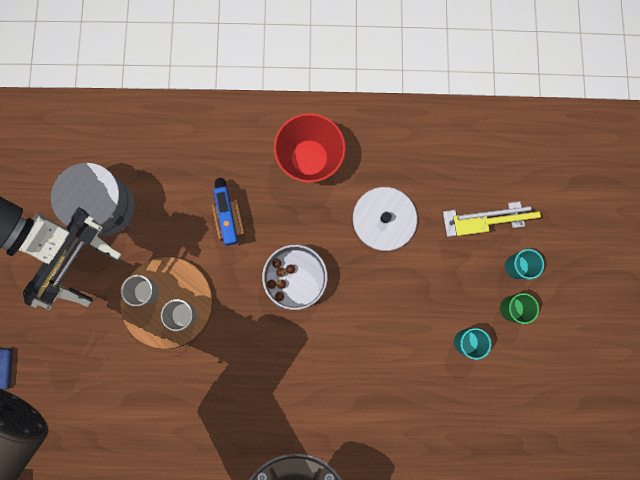

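Both cups stand empty on the board (138,291) and (177,316), and the chestnuts are all in the tier. The tiffin looks slightly shifted in the picture, so I'll measure it.

```bash
python3 - <<'E'
from m import *
a=cv2.imread('pics/top0.png')[:,:,::-1]; s=snap('top')
for im in(a,s['color']):
    t=dict(s,color=np.ascontiguousarray(im))
    c=blob(t,(40,150,150,245),lambda h,s,v:(s<60)&(v>70)); P=plane(t,cv2.convexHull(c).reshape(-1,2),.125);print(circ(P),far(t,c,.125,.073),c.min(0),c.max(0))
E
python3 -c "
import cv2;a=cv2.imread('pics/top0.png')[140:260,20:180];b=cv2.imread('pics/t1.png')[140:260,20:180]
import numpy as np;cv2.imwrite('pics/cmp.png',cv2.resize(np.hstack([a,b]),None,fx=2.5,fy=2.5))"
```

```text
(array([0.6697, 0.4419]), 'r', 0.0739, 'enc', (0.6682, 0.4415, 0.0777)) (array([0.6702, 0.4432]), 22, 'rms', 0.56) [ 58 166] [126 233]
(array([0.6626, 0.4527]), 'r', 0.0805, 'enc', (0.6555, 0.448, 0.0939)) (array([0.6746, 0.4571]), 15, 'rms', 0.54) [ 52 164] [119 244]
```

View pics/cmp.png

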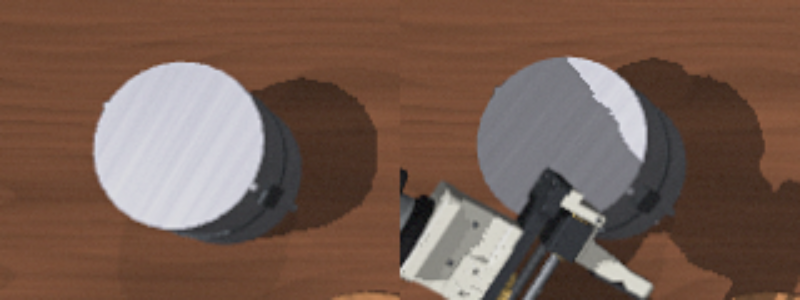

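The retreat from the board pushed the tiffin about 15 mm, from (0.670,0.443) to (0.675,0.457). I'll check whether I can reach behind it and nudge it back.

Run:
```python
from tgt import *; from kin import *
c=np.array([.6746,.4571]); q0=np.array(ctrl.get_obs()['joint_pos'])
for az in(-107.5,-95,-120):
  u=np.array([np.cos(np.radians(az)),np.sin(np.radians(az))])
  for th in(30,45,60):
    R=Rt(th,az,-1)
    for off in(.13,.0):
        tip=np.r_[c-u*(.074+off),.05 if off==0 else .2]; r=ik(tip-R[:,2]*.022,R,q0); print(az,th,off,tip.round(3),r.x.round(0),r.cost<1e-8)
R=Rt(45,-107.5,-1);u=R[:2,2]/np.linalg.norm(R[:2,2])
go(np.r_[c-u*.15,.24],R)
```

```text
-107.5 30 0.13 [0.736 0.652 0.2  ] [  64.   74.   72.   41. -110.  -57.] False
-107.5 30 0.0 [0.697 0.528 0.05 ] [  59.   81.   72.   29. -123.  -63.] False
-107.5 45 0.13 [0.736 0.652 0.2  ] [  62.   68.   72.   28. -108.  -65.] False
-107.5 45 0.0 [0.697 0.528 0.05 ] [  57.   77.   72.   18. -120.  -67.] False
-107.5 60 0.13 [0.736 0.652 0.2  ] [  59.   64.   72.   17. -106.  -69.] False
-107.5 60 0.0 [0.697 0.528 0.05 ] [  54.   69.   64.   10. -113.  -70.] True
-95 30 0.13 [0.692 0.66  0.2  ] [  67.   76.   72.   44. -115.  -49.] False
-95 30 0.0 [0.681 0.531 0.05 ] [  61.   84.   72.   33. -125.  -55.] False
-95 45 0.13 [0.692 0.66  0.2  ] [  65.   70.   72.   31. -112.  -56.] False
-95 45 0.0 [0.681 0.531 0.05 ] [  59.   79.   72.   22. -122.  -58.] False
-95 60 0.13 [0.692 0.66  0.2  ] [  62.   65.   72.   20. -110.  -60.] False
-95 60 0.0 [0.681 0.531 0.05 ] [  57.   63.   47.   14. -101.  -62.] True
-120 30 0.13 [0.777 0.634 0.2  ] [  61.   71.   72.   34. -106.  -67.] False
-120 30 0.0 [0.712 0.521 0.05 ] [  56.   78.   72.   22. -120.  -73.] False
-120 45 0.13 [0.777 0.634 0.2  ] [  58.   66.   72.   22. -104.  -75.] False
-120 45 0.0 [0.712 0.521 0.05 ] [  54.   74.   72.   13. -118.  -77.] False
-120 60 0.13 [0.777 0.634 0.2  ] [  55.   63.   72.   14. -102.  -79.] False
-120 60 0.0 [0.712 0.521 0.05 ] [  51.   72.   72.    6. -117.  -79.] False
dpos [-1.422, -0.844, -2.768] rot [0.104, -0.113, -0.091] deg 16.1
```

Run:
```python
from tgt import *; from kin import *
c=np.array([.6746,.4571]); q0=np.array(ctrl.get_obs()['joint_pos'])
u=np.array([np.cos(np.radians(-107.5)),np.sin(np.radians(-107.5))])
for az in(-107.5,-90,-75):
  for th in(60,68,75):
    R=Rt(th,az,-1); out=[]
    for off,z in((.035,.2),(.035,.08),(.0,.08)):
        tip=np.r_[c-u*(.074+off),z]; r=ik(tip-R[:,2]*.022,R,q0); out+=[round(float(r.cost),6),r.x[[1,2]].round(0)]
    print(az,th,out)
```

```text
-107.5 60 [0.014948, array([64., 72.]), 0.002697, array([71., 72.]), 0.0, array([69., 67.])]
-107.5 68 [0.002432, array([63., 72.]), 0.0, array([66., 64.]), 0.0, array([60., 51.])]
-107.5 75 [0.0, array([59., 66.]), 0.0, array([58., 50.]), 0.0, array([54., 41.])]
-90 60 [0.001374, array([66., 72.]), 0.0, array([68., 61.]), 0.0, array([61., 48.])]
-90 68 [0.0, array([61., 67.]), 0.0, array([60., 50.]), 0.0, array([56., 40.])]
-90 75 [0.0, array([54., 56.]), 0.0, array([55., 42.]), 0.0, array([51., 34.])]
-75 60 [0.0, array([59., 55.]), 0.0, array([60., 43.]), 0.0, array([56., 33.])]
-75 68 [0.0, array([54., 51.]), 0.0, array([56., 38.]), 0.0, array([52., 30.])]
-75 75 [0.0, array([51., 47.]), 0.0, array([52., 35.]), 0.0, array([49., 28.])]
```

```bash
python3 -m creep '[{"grip":1,"delta_pos":[0.8,0,-0.3],"rotation":[0,0,0]},{"grip":1,"delta_pos":[0.8,0,-0.3],"rotation":[0,0,0]},{"grip":1,"delta_pos":[0.8,0,-0.3],"rotation":[0,0,0]}]'
cat > push.py <<'E'
from tgt import *; import sys
R=Rt(68,-90,-1); c=np.array([.6746,.4571]);u=np.array([-.301,-.954])
def P(off,z): go(np.r_[c-u*(.074+off),z]-R[:,2]*.022,R)
P(float(sys.argv[1]),float(sys.argv[2]))
E
python3 push.py .035 .2
```

```text
clock: 36.2
tool_pos: [0.483, 0.357, 0.2853]
orientation: [-179.3, -54.8, -120.5]
force: [-0.1, 0.2, 0.5]
opening: 0.0693
gripper_force: 0.0
dpos [-2.24, -0.883, -2.042] rot [0.205, -0.358, -0.267] deg 44.2
```

```bash
python3 -m creep '[{"grip":1,"delta_pos":[0,0,-0.6],"rotation":[0.205,-0.358,-0.267]},{"grip":1,"delta_pos":[0,0,-0.6],"rotation":[0.205,-0.358,-0.267]},{"grip":1,"delta_pos":[0,0,-0.6],"rotation":[0.205,-0.358,-0.267]},{"grip":1,"delta_pos":[0,0,-0.6],"rotation":[0.205,-0.358,-0.267]},{"grip":1,"delta_pos":[0,0,-0.6],"rotation":[0.205,-0.358,-0.267]}]'
python3 push.py .035 .2
```

```text
clock: 36.7
tool_pos: [0.5065, 0.4008, 0.314]
orientation: [179.4, -23.0, -90.3]
force: [-0.5, -1.0, 0.0]
opening: 0.0292
gripper_force: 0.0
dpos [-1.927, -2.002, 0.18] rot [0.008, -0.011, -0.003] deg 1.2
```

```bash
python3 -m creep '[{"grip":1,"delta_pos":[-0.5,-0.2,-0.2],"rotation":[0,0,0]},{"grip":1,"delta_pos":[-1,-0.5,-0.2],"rotation":[0,0,0]},{"grip":1,"delta_pos":[-1,-0.9,-0.2],"rotation":[0,0,0]},{"grip":1,"delta_pos":[-1,-1,-0.2],"rotation":[0,0,0]}]'
python3 -m creep '[{"grip":1,"delta_pos":[-0.5,0,0],"rotation":[0,0,0]},{"grip":1,"delta_pos":[-0.9,-0.4,0],"rotation":[0,0,0]},{"grip":1,"delta_pos":[-0.92,-0.8,0],"rotation":[0,0,0]},{"grip":1,"delta_pos":[-0.92,-1,0],"rotation":[0,0,0]},{"grip":1,"delta_pos":[-0.92,-1,0],"rotation":[0,0,0]}]'
python3 push.py .035 .2
python3 push.py .03 .088
```

```text
clock: 37.1
tool_pos: [0.61, 0.4985, 0.2851]
orientation: [179.0, -23.6, -90.5]
force: [0.2, -0.5, -2.7]
opening: 0.0013
gripper_force: 0.0
clock: 37.6
tool_pos: [0.6994, 0.5661, 0.2378]
orientation: [179.5, -23.4, -90.6]
force: [1.1, 0.0, -0.7]
opening: -0.0
gripper_force: 0.0
dpos [-0.1, -0.081, 0.146] rot [0.007, -0.015, -0.006] deg 1.6
dpos [-0.501, -0.075, 1.193] rot [0.007, -0.015, -0.006] deg 1.6
```

```bash
python3 -m creep '[{"grip":1,"delta_pos":[-0.15,-0.07,0.2],"rotation":[0,-0.015,0]},{"grip":1,"delta_pos":[-0.25,-0.07,0.45],"rotation":[0,-0.015,0]},{"grip":1,"delta_pos":[-0.35,-0.07,0.7],"rotation":[0,-0.015,0]},{"grip":1,"delta_pos":[-0.35,-0.07,0.7],"rotation":[0,-0.015,0]}]'
python3 - <<'E'
from m import *
s=snap('top'); im=s['color'][120:280,10:210]; cv2.imwrite('pics/p1.png',cv2.resize(im[:,:,::-1],None,fx=3,fy=3))
E
python3 push.py .03 .088
```

```text
clock: 38.0
tool_pos: [0.703, 0.5734, 0.1667]
orientation: [179.8, -21.6, -90.5]
force: [0.7, -1.0, -1.3]
opening: 0.0004
gripper_force: 0.0
dpos [-0.14, -0.023, 0.604] rot [0.002, 0.005, -0.006] deg 0.7
```

View pics/p1.png

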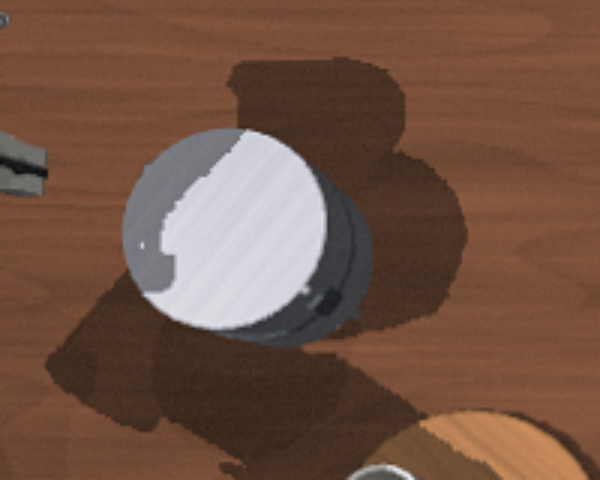

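The closed fingers are just left of the tiffin (45,175 in the crop), which is now fully visible. Measure it, then finish descending.

```bash
cat > tif.py <<'E'
from m import *
s=snap('top')
f=lambda h,s,v:(s<60)&(v>85)
for t in (dict(s,color=np.ascontiguousarray(cv2.imread('pics/top0.png')[:,:,::-1])),s):
    c=blob(t,(46,150,145,240),f); print('tiffin',far(t,c,.125,.073))
E
python3 tif.py
python3 -m creep '[{"grip":1,"delta_pos":[-0.05,-0.02,0.2],"rotation":[0,0,0]},{"grip":1,"delta_pos":[-0.1,-0.02,0.4],"rotation":[0,0,0]},{"grip":1,"delta_pos":[-0.14,-0.02,0.6],"rotation":[0,0,0]},{"grip":1,"delta_pos":[-0.14,-0.02,0.6],"rotation":[0,0,0]}]'
python3 tif.py; python3 push.py 0 .088
```

```text
tiffin (array([0.6702, 0.4432]), 22, 'rms', 0.56)
tiffin (array([0.6744, 0.4575]), 18, 'rms', 0.57)
clock: 38.5
tool_pos: [0.7063, 0.565, 0.1094]
orientation: [-180.0, -21.4, -90.6]
force: [0.1, -1.1, -0.3]
opening: 0.0005
gripper_force: 0.0
tiffin (array([0.6702, 0.4432]), 22, 'rms', 0.56)
tiffin (array([0.6744, 0.4576]), 17, 'rms', 0.56)
dpos [0.265, 0.097, 0.135] rot [0.001, 0.007, -0.006] deg 0.9
```

```bash
python3 -m creep '[{"grip":1,"delta_pos":[0.09,0.03,0.035],"rotation":[0,0,0]},{"grip":1,"delta_pos":[0.18,0.06,0.07],"rotation":[0,0,0]},{"grip":1,"delta_pos":[0.22,0.075,0.09],"rotation":[0,0,0]},{"grip":1,"delta_pos":[0.22,0.075,0.09],"rotation":[0,0,0]}]'
python3 tif.py|tail -1; python3 push.py 0 .088
```

```text
clock: 38.95
tool_pos: [0.6996, 0.5421, 0.113]
orientation: [-179.7, -21.2, -90.7]
force: [0.5, 0.2, -0.6]
opening: 0.0003
gripper_force: 0.0
tiffin (array([0.6746, 0.4582]), 16, 'rms', 4.74)
dpos [0.045, 0.025, 0.058] rot [-0.0, 0.008, -0.007] deg 1.0
```

```bash
python3 -m creep '[{"grip":1,"delta_pos":[0.02,0.01,0.01],"rotation":[0,0,0]},{"grip":1,"delta_pos":[0.04,0.015,0.02],"rotation":[0,0,0]},{"grip":1,"delta_pos":[0.06,0.02,0.025],"rotation":[0,0,0]},{"grip":1,"delta_pos":[0.06,0.02,0.025],"rotation":[0,0,0]}]'
python3 -m creep '[{"grip":1,"delta_pos":[0.015,0.005,0.006],"rotation":[0,0,0]},{"grip":1,"delta_pos":[0.03,0.01,0.012],"rotation":[0,0,0]},{"grip":1,"delta_pos":[0.03,0.01,0.012],"rotation":[0,0,0]}]'
python3 -m creep '[{"grip":1,"delta_pos":[0.015,0.005,0.006],"rotation":[0,0,0]},{"grip":1,"delta_pos":[0.03,0.01,0.012],"rotation":[0,0,0]},{"grip":1,"delta_pos":[0.03,0.01,0.012],"rotation":[0,0,0]}]'
python3 push.py 0 .088
```

```text
clock: 39.4
tool_pos: [0.6971, 0.5367, 0.1105]
orientation: [-179.8, -21.2, -90.6]
force: [0.4, 5.6, 0.2]
opening: 0.0005
gripper_force: 2.6
clock: 39.7
tool_pos: [0.696, 0.5333, 0.1104]
orientation: [-179.8, -21.2, -90.6]
force: [1.6, 6.3, 2.1]
opening: 0.0002
gripper_force: 2.6
clock: 40.0
tool_pos: [0.695, 0.53, 0.1105]
orientation: [-179.8, -21.2, -90.6]
force: [1.5, 4.9, 2.1]
opening: 0.0007
gripper_force: 2.5
dpos [-0.063, -0.018, -0.002] rot [-0.0, 0.009, -0.006] deg 0.9
```

```bash
python3 -m creep '[{"grip":1,"delta_pos":[-0.2,-0.07,-0.1],"rotation":[0,0,0]},{"grip":1,"delta_pos":[-0.3,-0.1,-0.13],"rotation":[0,0,0]},{"grip":1,"delta_pos":[-0.3,-0.1,-0.13],"rotation":[0,0,0]}]'
python3 tif.py|tail -1; python3 -c "
from h import *
st()"
```

```text
clock: 40.3
tool_pos: [0.7047, 0.5618, 0.1089]
orientation: [-180.0, -21.5, -90.5]
force: [1.2, -0.2, -0.0]
opening: 0.0004
gripper_force: 0.0
tiffin (array([0.6719, 0.4476]), 17, 'rms', 0.82)
{'clock': 40.35, 'tool_pos': [0.705, 0.561, 0.109], 'orientation': [-179.965, -21.462, -90.565], 'joint_pos': [55.654, 58.64, 47.744, 11.858, -97.029, -56.619], 'force': [0.348, -0.495, 1.031], 'opening': 0.001, 'gripper_force': 0.0}
```

```bash
python3 -m creep '[{"grip":1,"delta_pos":[0.15,0.05,0.06],"rotation":[0,0,0]},{"grip":1,"delta_pos":[0.27,0.09,0.11],"rotation":[0,0,0]},{"grip":1,"delta_pos":[0.31,0.1,0.12],"rotation":[0,0,0]},{"grip":1,"delta_pos":[0.335,0.115,0.13],"rotation":[0,0,0]},{"grip":1,"delta_pos":[0.335,0.115,0.13],"rotation":[0,0,0]}]'
python3 -m creep '[{"grip":1,"delta_pos":[-0.2,-0.07,-0.1],"rotation":[0,0,0]},{"grip":1,"delta_pos":[-0.3,-0.1,-0.13],"rotation":[0,0,0]},{"grip":1,"delta_pos":[-0.3,-0.1,-0.13],"rotation":[0,0,0]}]'
python3 tif.py|tail -1
```

```text
clock: 40.85
tool_pos: [0.6934, 0.5258, 0.1119]
orientation: [-179.8, -21.3, -90.6]
force: [1.8, 3.8, -0.3]
opening: 0.0002
gripper_force: 1.7
clock: 41.15
tool_pos: [0.7031, 0.5586, 0.1102]
orientation: [-180.0, -21.5, -90.5]
force: [-0.1, -0.2, -1.4]
opening: 0.0007
gripper_force: 0.0
tiffin (array([0.6709, 0.4454]), 19, 'rms', 0.69)
```

The tiffin is back within about 2 mm of where it started. I'll rise clear and head for the thermometer.

```bash
python3 -m creep '[{"grip":1,"delta_pos":[0.1,0,-0.4],"rotation":[0,0,0]},{"grip":1,"delta_pos":[0.25,0,-0.8],"rotation":[0,0,0]},{"grip":1,"delta_pos":[0.35,0,-0.9],"rotation":[0,0,0]},{"grip":1,"delta_pos":[0.35,0,-0.9],"rotation":[0,0,0]}]'
python3 -m creep '[{"grip":0,"delta_pos":[0.2,0.2,-0.4],"rotation":[0,0.1,0]},{"grip":0,"delta_pos":[0.4,0.5,-0.8],"rotation":[0,0.1,0]},{"grip":0,"delta_pos":[0.5,0.9,-0.9],"rotation":[0,0.1,0]},{"grip":0,"delta_pos":[0.5,1,-0.9],"rotation":[0,0.1,0]}]'
python3 tif.py|tail -1
cat > down.py <<'E'
from tgt import *
def D(yaw):
    a=np.radians(yaw);y=np.array([np.cos(a),np.sin(a),0]);z=np.array([0,0,-1.]);return np.c_[np.cross(y,z),y,z]
E
python3 - <<'E'
from down import *
go([.6463,.163,.25],D(282.9)); st()
E
```

```text
clock: 41.6
tool_pos: [0.7044, 0.5576, 0.2137]
orientation: [-179.6, -21.1, -90.8]
force: [0.7, -0.9, 0.6]
opening: 0.0005
gripper_force: 0.0
clock: 42.0
tool_pos: [0.6004, 0.5459, 0.3074]
orientation: [180.0, -30.7, -90.5]
force: [-0.8, -0.4, 3.2]
opening: 0.0266
gripper_force: 0.0
tiffin (array([0.671 , 0.4451]), 22, 'rms', 0.45)
dpos [2.992, -0.497, 2.47] rot [0.303, -0.242, -1.118] deg 106.5
{'clock': 42.05, 'tool_pos': [0.599, 0.546, 0.311], 'orientation': [-179.861, -30.417, -90.463], 'joint_pos': [62.131, 51.665, 53.637, 15.529, -118.539, -58.334], 'force': [-1.28, 0.823, 3.289], 'opening': 0.031, 'gripper_force': 0.0}
```

```bash
python3 -m creep '[{"grip":0,"delta_pos":[0.4,0,0.2],"rotation":[0.08,-0.06,-0.1]},{"grip":0,"delta_pos":[0.8,0,0.4],"rotation":[0.1,-0.09,-0.2]},{"grip":0,"delta_pos":[1,0,0.5],"rotation":[0.12,-0.1,-0.3]},{"grip":0,"delta_pos":[1,0,0.5],"rotation":[0.12,-0.1,-0.44]},{"grip":0,"delta_pos":[1,0,0.5],"rotation":[0.12,-0.1,-0.44]}]'
python3 - <<'E'
from down import *
go([.6463,.163,.25],D(282.9))
E
```

```text
clock: 42.55
tool_pos: [0.601, 0.4303, 0.3188]
orientation: [174.0, -19.7, -52.7]
force: [-0.6, 0.8, 0.8]
opening: 0.0707
gripper_force: 0.0
dpos [2.029, 1.101, 1.58] rot [0.184, -0.156, -0.732] deg 69.4
```

```bash
python3 -m creep '[{"grip":0,"delta_pos":[0.4,0.2,0.2],"rotation":[0.1,-0.09,-0.1]},{"grip":0,"delta_pos":[0.7,0.4,0.4],"rotation":[0.1,-0.09,-0.2]},{"grip":0,"delta_pos":[1,0.55,0.6],"rotation":[0.12,-0.1,-0.3]},{"grip":0,"delta_pos":[1,0.55,0.6],"rotation":[0.12,-0.1,-0.44]},{"grip":0,"delta_pos":[1,0.55,0.6],"rotation":[0.12,-0.1,-0.44]}]' >/dev/null
python3 - <<'E'
from down import *
go([.6463,.163,.2],D(282.9))
E
```

```text
dpos [0.472, 1.228, 1.164] rot [0.062, -0.065, -0.304] deg 28.5
```

```bash
python3 -m creep '[{"grip":0,"delta_pos":[0.2,0.4,0.3],"rotation":[0.062,-0.065,-0.304]},{"grip":0,"delta_pos":[0.4,0.7,0.6],"rotation":[0.062,-0.065,-0.304]},{"grip":0,"delta_pos":[0.47,1,0.8],"rotation":[0.062,-0.065,-0.304]},{"grip":0,"delta_pos":[0.47,1,0.8],"rotation":[0.062,-0.065,-0.304]},{"grip":0,"delta_pos":[0.47,1,0.8],"rotation":[0.062,-0.065,-0.304]}]' 
python3 look.py tier lid
python3 - <<'E'
from down import *
st();go([.6463,.163,.071],D(282.9))
E
```

```text
clock: 43.55
tool_pos: [0.6483, 0.1889, 0.233]
orientation: [179.9, 0.1, 12.6]
force: [1.3, 0.4, 0.4]
opening: 0.0881
gripper_force: 0.0
tier (array([0.512 , 0.0059]), 18, 'rms', 0.27)
lid (array([ 0.6547, -0.2027]), 23, 'rms', 0.28)
{'clock': 43.6, 'tool_pos': [0.649, 0.19, 0.234], 'orientation': [179.923, -0.044, 12.503], 'joint_pos': [32.878, 20.306, 1.507, 0.092, -71.187, 69.595], 'force': [0.293, 0.397, 0.392], 'opening': 0.087, 'gripper_force': 0.0}
dpos [-0.081, 0.258, 1.628] rot [0.001, -0.0, -0.004] deg 0.4
```

```bash
python3 -m creep '[{"grip":0,"delta_pos":[-0.08,0.26,0.2],"rotation":[0,0,-0.004]},{"grip":0,"delta_pos":[-0.08,0.26,0.5],"rotation":[0,0,-0.004]},{"grip":0,"delta_pos":[-0.08,0.26,0.8],"rotation":[0,0,-0.004]},{"grip":0,"delta_pos":[-0.08,0.26,0.95],"rotation":[0,0,-0.004]},{"grip":0,"delta_pos":[-0.08,0.26,0.95],"rotation":[0,0,-0.004]}]' 
python3 -m creep '[{"grip":0,"delta_pos":[0,0,0.3],"rotation":[0,0,0]},{"grip":0,"delta_pos":[0,0,0.5],"rotation":[0,0,0]},{"grip":0,"delta_pos":[0,0,0.6],"rotation":[0,0,0]},{"grip":0,"delta_pos":[0,0,0.64],"rotation":[0,0,0]},{"grip":0,"delta_pos":[0,0,0.64],"rotation":[0,0,0]}]'
python3 - <<'E'
from down import *
go([.6463,.163,.071],D(282.9))
E
```

```text
clock: 44.1
tool_pos: [0.6452, 0.1647, 0.1374]
orientation: [179.9, 0.1, 13.1]
force: [0.3, 0.7, 0.6]
opening: 0.0878
gripper_force: 0.0
clock: 44.6
tool_pos: [0.6474, 0.1648, 0.0763]
orientation: [180.0, -0.2, 13.1]
force: [-0.3, -0.0, 0.3]
opening: 0.0877
gripper_force: 0.0
dpos [-0.015, 0.015, 0.053] rot [0.001, -0.002, 0.002] deg 0.3
```

```bash
python3 -m creep '[{"grip":0,"delta_pos":[-0.01,0.015,0.04],"rotation":[0,0,0]},{"grip":0,"delta_pos":[-0.01,0.015,0.04],"rotation":[0,0,0]},{"grip":0,"delta_pos":[-0.01,0.015,0.04],"rotation":[0,0,0]}]' 
python3 -m creep '[{"grip":0.5,"delta_pos":[0,0,0],"rotation":[0,0,0]},{"grip":1,"delta_pos":[0,0,0],"rotation":[0,0,0]},{"grip":1,"delta_pos":[0,0,0],"rotation":[0,0,0]},{"grip":1,"delta_pos":[0,0,0],"rotation":[0,0,0]},{"grip":1,"delta_pos":[0,0,0],"rotation":[0,0,0]}]' 
python3 -m creep '[{"grip":1,"delta_pos":[0,0,0],"rotation":[0,0,0]},{"grip":1,"delta_pos":[0,0,0],"rotation":[0,0,0]},{"grip":1,"delta_pos":[0,0,0],"rotation":[0,0,0]}]' 
python3 -c "
from h import *
st()"
```

```text
clock: 44.9
tool_pos: [0.6465, 0.1627, 0.0721]
orientation: [180.0, -0.1, 13.1]
force: [-0.7, 0.8, 1.1]
opening: 0.0876
gripper_force: 0.0
clock: 45.4
tool_pos: [0.6462, 0.1627, 0.0715]
orientation: [180.0, -0.1, 13.1]
force: [0.4, 0.1, 0.2]
opening: 0.0533
gripper_force: 0.0
clock: 45.7
tool_pos: [0.6462, 0.1627, 0.0715]
orientation: [180.0, -0.1, 13.1]
force: [-0.9, -1.0, 0.4]
opening: 0.0293
gripper_force: 0.0
{'clock': 45.7, 'tool_pos': [0.646, 0.163, 0.071], 'orientation': [179.958, -0.098, 13.098], 'joint_pos': [30.901, 26.797, -11.044, 0.089, -52.08, 72.143], 'force': [-0.94, -1.032, 0.415], 'opening': 0.029, 'gripper_force': 0.0}
```

```bash
python3 -m creep '[{"grip":1,"delta_pos":[0,0,0],"rotation":[0,0,0]},{"grip":1,"delta_pos":[0,0,0],"rotation":[0,0,0]}]' 
python3 -m creep '[{"grip":1,"delta_pos":[0,0,-0.1],"rotation":[0,0,0]},{"grip":1,"delta_pos":[0,0,-0.3],"rotation":[0,0,0]},{"grip":1,"delta_pos":[0,0,-0.3],"rotation":[0,0,0]}]'
```

```text
clock: 45.9
tool_pos: [0.6462, 0.1627, 0.0715]
orientation: [180.0, -0.1, 13.1]
force: [-0.1, 0.0, -0.2]
opening: 0.0125
gripper_force: 0.0
clock: 46.2
tool_pos: [0.6481, 0.1634, 0.1051]
orientation: [180.0, -0.4, 13.1]
force: [0.7, 0.2, 1.0]
opening: 0.0002
gripper_force: 0.0
```

```bash
python3 -c "
from h import *
a=snap('scene')['color'][140:290,300:500];b=snap('top')['color'][140:290,150:350]
cv2.imwrite('pics/g1.png',cv2.resize(np.hstack([a,b])[:,:,::-1],None,fx=2,fy=2))"
```

```text
(no output)
```

View pics/g1.png

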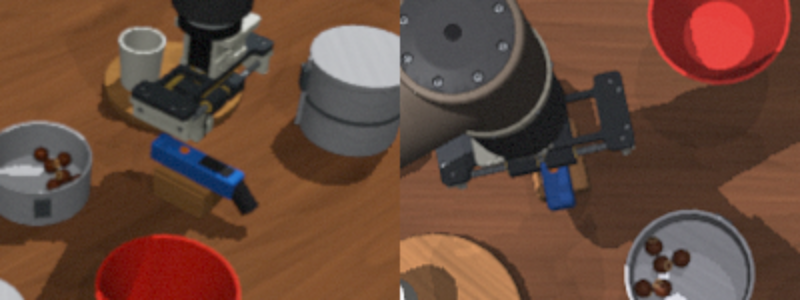

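Run:
```python
from m import *
st()
s=snap('scene');t=snap('top')
print('tip scene',proj(s,[[.648,.163,.083],[.6463,.163,.07]]))
f=lambda h,s,v:(h>100)&(h<130)&(s>120)&(v>60)
c=blob(s,(360,200,440,260),f);print('blue scene',c.min(0),c.max(0),c.mean(0))
P=plane(s,c,.06);print(cv2.minAreaRect((P[:,:2]*1000).astype(np.float32)))
c=blob(t,(205,170,250,250),f);print('blue top',c.min(0),c.max(0))
c=blob(dict(t,color=np.ascontiguousarray(cv2.imread('pics/t1.png')[:,:,::-1])),(205,170,250,250),f);print('blue top before',c.min(0),c.max(0))
```

```text
{'clock': 46.3, 'tool_pos': [0.647, 0.163, 0.103], 'orientation': [179.991, -0.195, 13.096], 'joint_pos': [30.904, 25.006, -9.337, 0.082, -55.475, 72.145], 'force': [-0.437, 0.281, 0.655], 'opening': 0.001, 'gripper_force': 0.0}
tip scene [[396.84193661 214.56334201]
 [395.93662622 218.0341978 ]]
blue scene [377 208] [422 239] [398.43697479 223.38655462]
((655.857177734375, 161.746826171875), (136.84153747558594, 52.894561767578125), 14.459153175354004)
blue top [222 223] [237 245]
blue top before [215 187] [237 245]
```

```bash
python3 -c "
from plant import ctrl
print(ctrl.finger_overhang)"
python3 -m creep '[{"grip":0,"delta_pos":[0,0,-0.2],"rotation":[0,0,0]},{"grip":0,"delta_pos":[0,0,-0.3],"rotation":[0,0,0]},{"grip":0,"delta_pos":[0,0,-0.3],"rotation":[0,0,0]},{"grip":0,"delta_pos":[0,0,-0.3],"rotation":[0,0,0]},{"grip":0,"delta_pos":[0,0,-0.3],"rotation":[0,0,0]}]' 
python3 -m creep '[{"grip":0,"delta_pos":[0,0,0],"rotation":[0,0,0]},{"grip":0,"delta_pos":[0,0,0],"rotation":[0,0,0]},{"grip":0,"delta_pos":[0,0,0],"rotation":[0,0,0]}]'
python3 - <<'E'
from m import *
s=snap('scene');o=ctrl.get_obs();p=np.array(o['tool_pos'])
R=Ro.from_euler('xyz',o['orientation'],degrees=True).as_matrix()
print(o['opening'],proj(s,[p+R[:,2]*.022,p+R[:,2]*.022+R[:,1]*.054,p+R[:,2]*.022-R[:,1]*.054])-[300,140])
cv2.imwrite('pics/g2.png',cv2.resize(s['color'][140:290,300:500,::-1],None,fx=4,fy=4))
E
```

```text
0.022
clock: 46.9
tool_pos: [0.6456, 0.1625, 0.1305]
orientation: [180.0, -0.0, 13.1]
force: [-0.4, 0.1, -0.5]
opening: 0.0347
gripper_force: 0.0
clock: 47.2
tool_pos: [0.646, 0.1627, 0.1311]
orientation: [180.0, -0.1, 13.1]
force: [-0.3, 0.7, 0.1]
opening: 0.0587
gripper_force: 0.0
0.06311274394045578 [[ 97.16644936  66.35244859]
 [ 84.67191329  77.00889696]
 [109.04851037  56.21635337]]
```

View pics/g2.png

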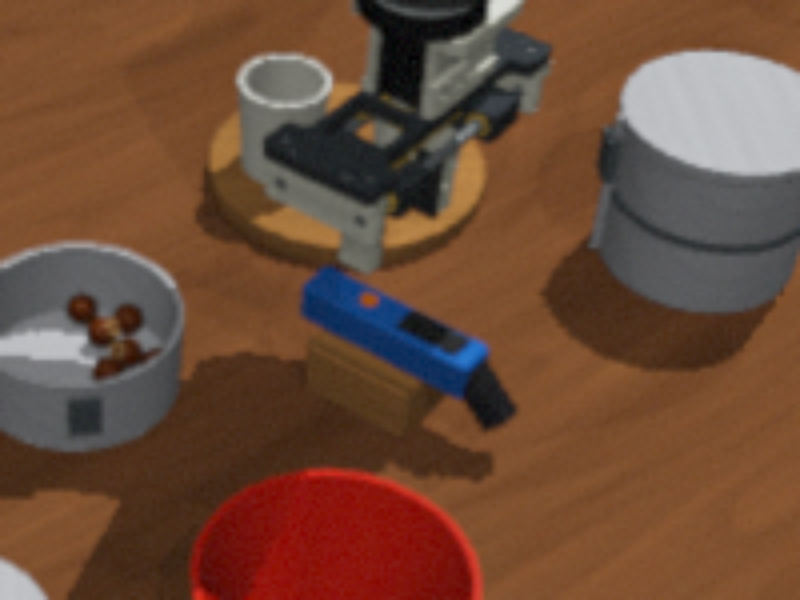

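Run:
```python
from m import *
s=snap('scene');o=ctrl.get_obs();p=np.array(o['tool_pos']);print(o['opening'])
R=Ro.from_euler('xyz',o['orientation'],degrees=True).as_matrix()
for px in([390,206],[385.5,203],[394.5,207],[371.5,181],[395,191]):
    c,d=ray(s,[px]);d=d[0]
    for off in(0,.0095,):
        n=R[:,0]*1; k=((p+n*off-c)@n)/(d@n); X=c+d*k; print(px,off,(R.T@(X-p)*1000).round(1))
```

```text
0.06697924203869103
[390, 206] 0 [ 0.  34.6 -0.9]
[390, 206] 0.0095 [  9.5  50.2 -15.7]
[385.5, 203] 0 [  0.   56.5 -24. ]
[385.5, 203] 0.0095 [  9.5  71.6 -38.3]
[394.5, 207] 0 [ 0.  12.8 16.2]
[394.5, 207] 0.0095 [ 9.5 28.7  1. ]
[371.5, 181] 0 [  -0.   121.6 -126.1]
[371.5, 181] 0.0095 [   9.5  135.4 -138.5]
[395, 191] 0 [ -0.   18.9 -38. ]
[395, 191] 0.0095 [  9.5  34.8 -52.1]
```

```bash
python3 -m creep '[{"grip":0,"delta_pos":[0,0,0.1],"rotation":[0,0,0]},{"grip":0,"delta_pos":[0,0,0.1],"rotation":[0,0,0]},{"grip":0,"delta_pos":[0,0,0.2],"rotation":[0,0,0]},{"grip":0,"delta_pos":[0,0,0.4],"rotation":[0,0,0]},{"grip":0,"delta_pos":[0,0,0.55],"rotation":[0,0,0]}]'
python3 -m creep '[{"grip":0,"delta_pos":[0,0,0.06],"rotation":[0,0,0]},{"grip":0,"delta_pos":[0,0,0.12],"rotation":[0,0,0]},{"grip":0,"delta_pos":[0,0,0.15],"rotation":[0,0,0]},{"grip":0,"delta_pos":[0,0,0.15],"rotation":[0,0,0]}]'
python3 -m creep '[{"grip":1,"delta_pos":[0,0,0],"rotation":[0,0,0]},{"grip":1,"delta_pos":[0,0,0],"rotation":[0,0,0]},{"grip":1,"delta_pos":[0,0,0],"rotation":[0,0,0]},{"grip":1,"delta_pos":[0,0,0],"rotation":[0,0,0]},{"grip":1,"delta_pos":[0,0,0],"rotation":[0,0,0]}]'
python3 -m creep '[{"grip":1,"delta_pos":[0,0,0],"rotation":[0,0,0]},{"grip":1,"delta_pos":[0,0,0],"rotation":[0,0,0]},{"grip":1,"delta_pos":[0,0,0],"rotation":[0,0,0]},{"grip":1,"delta_pos":[0,0,0],"rotation":[0,0,0]},{"grip":1,"delta_pos":[0,0,0],"rotation":[0,0,0]}]'
```

```text
clock: 47.8
tool_pos: [0.6457, 0.1625, 0.0749]
orientation: [180.0, -0.0, 13.1]
force: [-1.2, 0.1, 0.1]
opening: 0.0875
gripper_force: 0.0
clock: 48.2
tool_pos: [0.6463, 0.1627, 0.0614]
orientation: [180.0, -0.1, 13.1]
force: [0.1, 0.6, -0.2]
opening: 0.0878
gripper_force: 0.0
clock: 48.7
tool_pos: [0.6462, 0.1627, 0.0617]
orientation: [180.0, -0.1, 13.1]
force: [0.3, -0.1, 0.0]
opening: 0.0533
gripper_force: 0.0
clock: 49.2
tool_pos: [0.6463, 0.1628, 0.0615]
orientation: [180.0, -0.1, 13.1]
force: [-0.3, 0.8, -0.5]
opening: 0.0296
gripper_force: 30.0
```

```bash
python3 -m creep '[{"grip":0.4,"delta_pos":[0,0,0],"rotation":[0,0,0]},{"grip":0.4,"delta_pos":[0,0,0],"rotation":[0,0,0]},{"grip":0.4,"delta_pos":[0,0,0.03],"rotation":[0,0,0]},{"grip":0.4,"delta_pos":[0,0,0.06],"rotation":[0,0,0]},{"grip":0.4,"delta_pos":[0,0,0.06],"rotation":[0,0,0]}]'
python3 -m creep '[{"grip":1,"delta_pos":[0,0,0],"rotation":[0,0,0]},{"grip":1,"delta_pos":[0,0,0],"rotation":[0,0,0]},{"grip":1,"delta_pos":[0,0,0],"rotation":[0,0,0]},{"grip":1,"delta_pos":[0,0,0],"rotation":[0,0,0]},{"grip":1,"delta_pos":[0,0,0],"rotation":[0,0,0]}]'
python3 - <<'E'
from m import *
t=snap('top');st()
E
```

```text
clock: 49.7
tool_pos: [0.6458, 0.1625, 0.0547]
orientation: [179.9, -0.0, 13.1]
force: [0.5, -0.6, 0.0]
opening: 0.0522
gripper_force: 0.0
clock: 50.2
tool_pos: [0.6463, 0.1627, 0.0556]
orientation: [180.0, -0.1, 13.1]
force: [-0.4, -0.0, 0.3]
opening: 0.0296
gripper_force: 30.0
{'clock': 50.25, 'tool_pos': [0.646, 0.163, 0.056], 'orientation': [179.962, -0.11, 13.098], 'joint_pos': [30.9, 27.765, -11.857, 0.091, -50.286, 72.141], 'force': [-0.511, -1.261, 0.684], 'opening': 0.03, 'gripper_force': 29.989}
```

```bash
python3 -m creep '[{"grip":1,"delta_pos":[0,0,-0.15],"rotation":[0,0,0]},{"grip":1,"delta_pos":[0,0,-0.4],"rotation":[0,0,0]},{"grip":1,"delta_pos":[0,0,-0.7],"rotation":[0,0,0]},{"grip":1,"delta_pos":[0,0,-1],"rotation":[0,0,0]},{"grip":1,"delta_pos":[0,0,-1],"rotation":[0,0,0]}]'
python3 -m creep '[{"grip":1,"delta_pos":[0,0,-0.1],"rotation":[0,0,0.08]},{"grip":1,"delta_pos":[0,0,-0.2],"rotation":[0,0,0.16]},{"grip":1,"delta_pos":[0,0,-0.2],"rotation":[0,0,0.24]},{"grip":1,"delta_pos":[0,0,-0.2],"rotation":[0,0,0.32]},{"grip":1,"delta_pos":[0,0,-0.2],"rotation":[0,0,0.4]}]'
python3 -m creep '[{"grip":1,"delta_pos":[0,0,0],"rotation":[0,0,0.09]},{"grip":1,"delta_pos":[0,0,0],"rotation":[0,0,0.18]},{"grip":1,"delta_pos":[0,0,0],"rotation":[0,0,0.27]},{"grip":1,"delta_pos":[0,0,0],"rotation":[0,0,0.36]},{"grip":1,"delta_pos":[0,0,0],"rotation":[0,0,0.45]}]'
python3 -m creep '[{"grip":1,"delta_pos":[0,0,0],"rotation":[0,0,0.09]},{"grip":1,"delta_pos":[0,0,0],"rotation":[0,0,0.18]},{"grip":1,"delta_pos":[0,0,0],"rotation":[0,0,0.27]},{"grip":1,"delta_pos":[0,0,0],"rotation":[0,0,0.36]},{"grip":1,"delta_pos":[0,0,0],"rotation":[0,0,0.45]}]'
python3 look.py tier lid
python3 - <<'E'
from down import *
go([.5618,.1916,.2],D(165)); st()
E
```

```text
clock: 50.75
tool_pos: [0.6487, 0.1636, 0.1618]
orientation: [-180.0, -0.6, 13.1]
force: [1.0, 0.7, -1.3]
opening: 0.0297
gripper_force: 30.0
clock: 51.25
tool_pos: [0.6456, 0.1626, 0.1757]
orientation: [-180.0, -0.1, -23.2]
force: [-0.1, -0.4, -1.9]
opening: 0.0299
gripper_force: 30.0
clock: 51.75
tool_pos: [0.6456, 0.1626, 0.1756]
orientation: [-179.9, -0.1, -63.7]
force: [-0.6, 0.1, -2.0]
opening: 0.0295
gripper_force: 30.0
clock: 52.25
tool_pos: [0.6456, 0.1626, 0.1756]
orientation: [-179.9, -0.0, -104.2]
force: [-0.1, 0.6, -2.4]
opening: 0.03
gripper_force: 30.0
tier (array([0.5119, 0.0059]), 18, 'rms', 0.25)
lid (array([ 0.6547, -0.2027]), 23, 'rms', 0.27)
dpos [-0.067, 0.884, -0.246] rot [-0.001, -0.0, 0.003] deg 0.3
{'clock': 52.3, 'tool_pos': [0.646, 0.163, 0.176], 'orientation': [-179.929, -0.002, -104.736], 'joint_pos': [30.914, 21.48, -4.503, 0.058, -63.969, -45.676], 'force': [-0.397, 0.058, -2.781], 'opening': 0.029, 'gripper_force': 29.988}
```

```bash
python3 -m creep '[{"grip":1,"delta_pos":[0,0.2,0.05],"rotation":[0,0,0]},{"grip":1,"delta_pos":[-0.03,0.5,0.1],"rotation":[0,0,0]},{"grip":1,"delta_pos":[-0.06,0.75,0.18],"rotation":[0,0,0]},{"grip":1,"delta_pos":[-0.067,0.88,0.25],"rotation":[0,0,0.003]},{"grip":1,"delta_pos":[-0.067,0.88,0.28],"rotation":[0,0,0.003]}]'
python3 - <<'E'
from m import *
import tgt,down
s=snap('top','a1.png');t=snap('scene')
im=np.hstack([s['color'][140:340,150:350],t['color'][130:330,260:460]]);cv2.imwrite('pics/a1.png',cv2.resize(im[:,:,::-1],None,fx=2,fy=2))
f=lambda h,s,v:(h>100)&(h<130)&(s>120)&(v>60)
# triangulate lens end of head: dark head pixels handled by eye; bar direction from blue mask
tgt.go([.5618,.1916,.147],down.D(165))
print('lens pred px top/scene', proj(s,[[.5125+.106*.2588,.0058+.106*.9659,.12]]),proj(t,[[.5125+.106*.2588,.0058+.106*.9659,.12]]))
E
```

```text
clock: 52.8
tool_pos: [0.5604, 0.1906, 0.1472]
orientation: [-179.9, -0.0, -104.0]
force: [1.3, 0.3, -1.5]
opening: 0.0294
gripper_force: 30.0
dpos [-0.01, 0.007, 0.004] rot [-0.001, -0.0, 0.011] deg 1.0
lens pred px top/scene [[246.64564508 261.71390606]] [[354.3273658 190.2515766]]
```

View pics/a1.png

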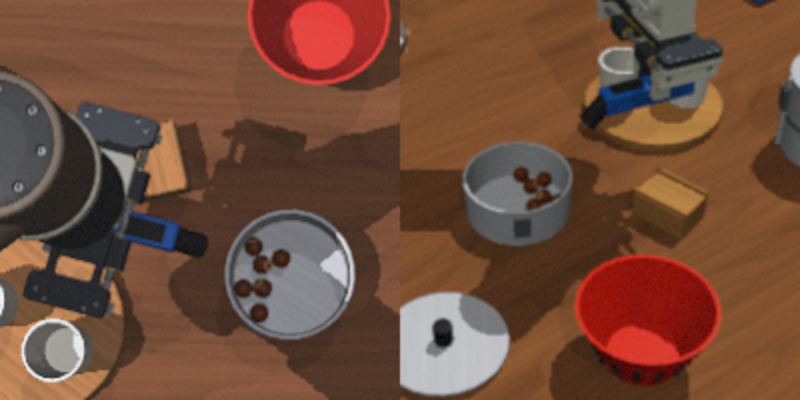

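The thermometer is held level with its head (top crop (190,240)) pointing over the tier, and all the chestnuts are inside. I'll triangulate the bar and head as a check.

```bash
cat > tri.py <<'E'
from m import *
s=snap('top');t=snap('scene')
def tri(a,b):
    o1,d1=ray(s,[a]);o2,d2=ray(t,[b]);d1=d1[0]/np.linalg.norm(d1);d2=d2[0]/np.linalg.norm(d2)
    k=np.linalg.lstsq(np.c_[d1,-d2],o2-o1,rcond=None)[0];A=o1+d1*k[0];B=o2+d2*k[1];return ((A+B)/2).round(4),round(float(np.linalg.norm(A-B))*1000,1)
dark=lambda h,s,v:v<48
ca=blob(s,(236,248,258,272),dark);cb=blob(t,(345,172,366,198),dark)
ma=cv2.moments(ca.reshape(-1,1,2));mb=cv2.moments(cb.reshape(-1,1,2))
print('head',tri((ma['m10']/ma['m00'],ma['m01']/ma['m00']),(mb['m10']/mb['m00'],mb['m01']/mb['m00'])),cv2.contourArea(ca),cv2.contourArea(cb),ca.min(0),ca.max(0),cb.min(0),cb.max(0))
E
python3 tri.py
python3 - <<'E'
from h import *
o=ctrl.get_obs();p=np.array(o['tool_pos']);a=np.radians(o['orientation'][2]);d=np.array([np.cos(a),np.sin(a)])
print('lens pred',(p[:2]+d*.0863).round(4),round(p[2]-.0156-.0113,4),'head mid pred',(p[:2]+d*(.0863-.0106)).round(4),round(p[2]-.0269+.0106,4),'aim pt',(p[:2]+d*(.0863+p[2]-.0269-.014)).round(4))
E
```

```text
head (array([0.5427, 0.112 , 0.1284]), 9.4) 150.0 101.0 [238 254] [254 268] [352 180] [363 195]
lens pred [0.542  0.1067] 0.1208 head mid pred [0.5445 0.1169] 0.1314 aim pt [0.5159 0.0031]
```

```bash
python3 -m creep '[{"grip":1,"delta_pos":[-0.01,0.01,0],"rotation":[0,0,0.008]},{"grip":1,"delta_pos":[-0.01,0.01,0],"rotation":[0,0,0.008]},{"grip":1,"delta_pos":[-0.01,0.01,0],"rotation":[0,0,0.008]},{"grip":1,"delta_pos":[-0.01,0.01,0],"rotation":[0,0,0.008]},{"grip":1,"delta_pos":[-0.01,0.01,0],"rotation":[0,0,0.008]}]'
python3 - <<'E'
from h import *
o=ctrl.get_obs();p=np.array(o['tool_pos']);a=np.radians(o['orientation'][2]);d=np.array([np.cos(a),np.sin(a)])
print('aim pt',(p[:2]+d*(.0863+p[2]-.0269-.014)).round(4),'range',(p[2]-.0269-.014)*1.4142,o['orientation'])
E
python3 look.py tier
```

```text
clock: 53.5
tool_pos: [0.5616, 0.1915, 0.1473]
orientation: [-179.9, 0.0, -104.9]
force: [-0.8, -0.1, -1.4]
opening: 0.0295
gripper_force: 30.0
aim pt [0.5121 0.0053] range 0.1504730991999587 [-1.79895133e+02  6.37873396e-03 -1.04894372e+02]
tier (array([0.5122, 0.0056]), 17, 'rms', 0.38)
```

Aim and range are right. Hold for 3 s.

```bash
python3 -m creep '[{"grip":1,"delta_pos":[0,0,0],"rotation":[0,0,0]},{"grip":1,"delta_pos":[0,0,0],"rotation":[0,0,0]},{"grip":1,"delta_pos":[0,0,0],"rotation":[0,0,0]},{"grip":1,"delta_pos":[0,0,0],"rotation":[0,0,0]},{"grip":1,"delta_pos":[0,0,0],"rotation":[0,0,0]}]' >/dev/null
python3 -m creep '[{"grip":1,"delta_pos":[0,0,0],"rotation":[0,0,0]},{"grip":1,"delta_pos":[0,0,0],"rotation":[0,0,0]},{"grip":1,"delta_pos":[0,0,0],"rotation":[0,0,0]},{"grip":1,"delta_pos":[0,0,0],"rotation":[0,0,0]},{"grip":1,"delta_pos":[0,0,0],"rotation":[0,0,0]}]' >/dev/null
python3 -m creep '[{"grip":1,"delta_pos":[0,0,0],"rotation":[0,0,0]},{"grip":1,"delta_pos":[0,0,0],"rotation":[0,0,0]},{"grip":1,"delta_pos":[0,0,0],"rotation":[0,0,0]},{"grip":1,"delta_pos":[0,0,0],"rotation":[0,0,0]},{"grip":1,"delta_pos":[0,0,0],"rotation":[0,0,0]}]' >/dev/null
python3 -m creep '[{"grip":1,"delta_pos":[0,0,0],"rotation":[0,0,0]},{"grip":1,"delta_pos":[0,0,0],"rotation":[0,0,0]},{"grip":1,"delta_pos":[0,0,0],"rotation":[0,0,0]},{"grip":1,"delta_pos":[0,0,0],"rotation":[0,0,0]},{"grip":1,"delta_pos":[0,0,0],"rotation":[0,0,0]}]' >/dev/null
python3 -m creep '[{"grip":1,"delta_pos":[0,0,0],"rotation":[0,0,0]},{"grip":1,"delta_pos":[0,0,0],"rotation":[0,0,0]},{"grip":1,"delta_pos":[0,0,0],"rotation":[0,0,0]},{"grip":1,"delta_pos":[0,0,0],"rotation":[0,0,0]},{"grip":1,"delta_pos":[0,0,0],"rotation":[0,0,0]}]' >/dev/null
python3 -m creep '[{"grip":1,"delta_pos":[0,0,0],"rotation":[0,0,0]},{"grip":1,"delta_pos":[0,0,0],"rotation":[0,0,0]},{"grip":1,"delta_pos":[0,0,0],"rotation":[0,0,0]},{"grip":1,"delta_pos":[0,0,0],"rotation":[0,0,0]},{"grip":1,"delta_pos":[0,0,0],"rotation":[0,0,0]}]'
python3 look.py tier lid
python3 - <<'E'
from down import *
go([.6462,.1627,.18],D(282.95))
E
```

```text
clock: 56.55
tool_pos: [0.5615, 0.1916, 0.1473]
orientation: [-179.9, 0.0, -104.9]
force: [-0.0, 0.4, -2.1]
opening: 0.0297
gripper_force: 30.0
tier (array([0.5121, 0.0057]), 19, 'rms', 0.35)
lid (array([ 0.6546, -0.2028]), 22, 'rms', 0.37)
dpos [0.061, -0.893, -0.325] rot [-0.001, -0.001, -1.309] deg 117.8
```

```bash
python3 -m creep '[{"grip":1,"delta_pos":[0,-0.1,-0.2],"rotation":[0,0,0]},{"grip":1,"delta_pos":[0.03,-0.4,-0.33],"rotation":[0,0,0]},{"grip":1,"delta_pos":[0.06,-0.7,-0.33],"rotation":[0,0,0]},{"grip":1,"delta_pos":[0.061,-0.89,-0.33],"rotation":[0,0,0]},{"grip":1,"delta_pos":[0.061,-0.89,-0.33],"rotation":[0,0,0]}]'
python3 -m creep '[{"grip":1,"delta_pos":[0,0,0],"rotation":[0,0,-0.09]},{"grip":1,"delta_pos":[0,0,0],"rotation":[0,0,-0.18]},{"grip":1,"delta_pos":[0,0,0],"rotation":[0,0,-0.27]},{"grip":1,"delta_pos":[0,0,0],"rotation":[0,0,-0.36]},{"grip":1,"delta_pos":[0,0,0],"rotation":[0,0,-0.45]}]' >/dev/null
python3 -m creep '[{"grip":1,"delta_pos":[0,0,0],"rotation":[0,0,-0.09]},{"grip":1,"delta_pos":[0,0,0],"rotation":[0,0,-0.18]},{"grip":1,"delta_pos":[0,0,0],"rotation":[0,0,-0.27]},{"grip":1,"delta_pos":[0,0,0],"rotation":[0,0,-0.36]},{"grip":1,"delta_pos":[0,0,0],"rotation":[0,0,-0.45]}]' >/dev/null
python3 -m creep '[{"grip":1,"delta_pos":[0,0,0],"rotation":[0,0,-0.09]},{"grip":1,"delta_pos":[0,0,0],"rotation":[0,0,-0.18]},{"grip":1,"delta_pos":[0,0,0],"rotation":[0,0,-0.27]},{"grip":1,"delta_pos":[0,0,0],"rotation":[0,0,-0.36]},{"grip":1,"delta_pos":[0,0,0],"rotation":[0,0,-0.38]}]'
python3 - <<'E'
from down import *
go([.6463,.1627,.0655],D(283.1))
E
```

```text
clock: 57.1
tool_pos: [0.6477, 0.1619, 0.1797]
orientation: [-179.9, -0.0, -105.0]
force: [-0.6, 0.6, -1.8]
opening: 0.0296
gripper_force: 30.0
clock: 58.6
tool_pos: [0.6452, 0.163, 0.1804]
orientation: [180.0, -0.1, 10.6]
force: [-0.3, -0.0, -3.1]
opening: 0.03
gripper_force: 30.0
dpos [0.008, 0.005, 1.149] rot [0.0, -0.001, -0.028] deg 2.5
```

```bash
python3 -m creep '[{"grip":1,"delta_pos":[0.008,0.005,0.2],"rotation":[0,0,-0.028]},{"grip":1,"delta_pos":[0.008,0.005,0.45],"rotation":[0,0,-0.028]},{"grip":1,"delta_pos":[0.008,0.005,0.7],"rotation":[0,0,-0.028]},{"grip":1,"delta_pos":[0.008,0.005,0.8],"rotation":[0,0,-0.028]},{"grip":1,"delta_pos":[0.008,0.005,0.8],"rotation":[0,0,-0.028]}]'
python3 - <<'E'
from down import *
go([.6463,.1627,.0585],D(283.1))
E
```

```text
clock: 59.1
tool_pos: [0.6457, 0.1621, 0.0989]
orientation: [179.9, 0.1, 12.8]
force: [-0.4, -0.5, -0.7]
opening: 0.0299
gripper_force: 30.0
dpos [0.008, -0.005, 0.404] rot [0.001, 0.001, -0.003] deg 0.3
```

```bash
python3 -m creep '[{"grip":1,"delta_pos":[0.005,-0.005,0.15],"rotation":[0,0,-0.002]},{"grip":1,"delta_pos":[0.005,-0.005,0.3],"rotation":[0,0,-0.002]},{"grip":1,"delta_pos":[0.005,-0.005,0.38],"rotation":[0,0,-0.002]},{"grip":1,"delta_pos":[0.005,-0.005,0.4],"rotation":[0,0,-0.002]},{"grip":1,"delta_pos":[0.005,-0.005,0.4],"rotation":[0,0,-0.002]}]'
python3 -m creep '[{"grip":1,"delta_pos":[0,0,0.01],"rotation":[0,0,0]},{"grip":1,"delta_pos":[0,0,0.015],"rotation":[0,0,0]},{"grip":1,"delta_pos":[0,0,0.015],"rotation":[0,0,0]}]'
python3 -m creep '[{"grip":1,"delta_pos":[0,0,0.01],"rotation":[0,0,0]},{"grip":1,"delta_pos":[0,0,0.01],"rotation":[0,0,0]}]'
```

```text
clock: 59.6
tool_pos: [0.6473, 0.1629, 0.0601]
orientation: [179.9, -0.1, 13.0]
force: [0.1, 0.6, -0.7]
opening: 0.0295
gripper_force: 30.0
clock: 59.9
tool_pos: [0.6476, 0.1632, 0.0594]
orientation: [180.0, -0.1, 13.0]
force: [-0.6, 0.1, -2.0]
opening: 0.03
gripper_force: 30.0
clock: 60.1
tool_pos: [0.6474, 0.163, 0.058]
orientation: [180.0, -0.1, 13.0]
force: [-0.8, -0.2, -2.0]
opening: 0.0295
gripper_force: 30.0
```

```bash
python3 -m creep '[{"grip":1,"delta_pos":[0,0,0.012],"rotation":[0,0,0]},{"grip":1,"delta_pos":[0,0,0.012],"rotation":[0,0,0]},{"grip":1,"delta_pos":[0,0,0.012],"rotation":[0,0,0]}]'
python3 -m creep '[{"grip":1,"delta_pos":[0,0,0.01],"rotation":[0,0,0]},{"grip":1,"delta_pos":[0,0,0.01],"rotation":[0,0,0]},{"grip":1,"delta_pos":[0,0,0.01],"rotation":[0,0,0]}]'
```

```text
clock: 60.4
tool_pos: [0.6474, 0.163, 0.0567]
orientation: [180.0, -0.1, 13.0]
force: [-0.8, 0.1, -0.5]
opening: 0.0295
gripper_force: 30.0
clock: 60.7
tool_pos: [0.6474, 0.163, 0.0558]
orientation: [180.0, -0.1, 13.0]
force: [-0.5, 0.2, -1.4]
opening: 0.0294
gripper_force: 30.0
```

```bash
python3 -m creep '[{"grip":0.5,"delta_pos":[0,0,0],"rotation":[0,0,0]},{"grip":0.4,"delta_pos":[0,0,0],"rotation":[0,0,0]},{"grip":0.3,"delta_pos":[0,0,0],"rotation":[0,0,0]},{"grip":0.3,"delta_pos":[0,0,0],"rotation":[0,0,0]},{"grip":0.3,"delta_pos":[0,0,0],"rotation":[0,0,0]}]'
python3 -m creep '[{"grip":0.3,"delta_pos":[0,0,-0.2],"rotation":[0,0,0]},{"grip":0.3,"delta_pos":[0,0,-0.5],"rotation":[0,0,0]},{"grip":0,"delta_pos":[0,0,-0.9],"rotation":[0,0,0]},{"grip":0,"delta_pos":[0,0,-1],"rotation":[0,0,0]}]'
python3 -m creep '[{"grip":0,"delta_pos":[0,0.2,-0.3],"rotation":[0,0,0]},{"grip":0,"delta_pos":[0,0.5,-0.5],"rotation":[0,0,0]},{"grip":0,"delta_pos":[0,0.8,-0.5],"rotation":[0,0,0]},{"grip":0,"delta_pos":[0,1,-0.5],"rotation":[0,0,0]}]'
python3 -m creep '[{"grip":0,"delta_pos":[0,0.3,0],"rotation":[0,0,0]},{"grip":0,"delta_pos":[0,0.6,0],"rotation":[0,0,0]},{"grip":0,"delta_pos":[0,0.9,0],"rotation":[0,0,0]},{"grip":0,"delta_pos":[0,1,0],"rotation":[0,0,0]}]'
python3 - <<'E'
from m import *
t=snap('top')
f=lambda h,s,v:(h>100)&(h<130)&(s>120)&(v>60)
for q in (dict(t,color=np.ascontiguousarray(cv2.imread('pics/top0.png')[:,:,::-1])),t):
    c=blob(q,(205,170,250,250),f);P=plane(q,c,.07);print(c.min(0),c.max(0),cv2.minAreaRect((P[:,:2]*1000).astype(np.float32)))
E
python3 look.py tier lid tiffin
python3 - <<'E'
from down import *
for y in(180,225,270): go([.6546,-.2028,.14],D(y))
st()
E
```

```text
clock: 61.2
tool_pos: [0.6475, 0.1631, 0.0559]
orientation: [180.0, -0.1, 13.0]
force: [0.5, -0.3, -0.9]
opening: 0.0599
gripper_force: 0.0
clock: 61.6
tool_pos: [0.6495, 0.1638, 0.1609]
orientation: [-180.0, -0.5, 13.1]
force: [1.5, 1.2, 0.8]
opening: 0.0723
gripper_force: 0.0
clock: 62.0
tool_pos: [0.6702, 0.0642, 0.2069]
orientation: [180.0, -0.2, 13.0]
force: [-0.0, -0.4, -0.8]
opening: 0.0872
gripper_force: 0.0
clock: 62.4
tool_pos: [0.6923, -0.0343, 0.2057]
orientation: [179.9, -0.1, 12.9]
force: [0.5, -0.1, -0.5]
opening: 0.0877
gripper_force: 0.0
[215 187] [237 245] ((646.279541015625, 162.8949737548828), (131.41366577148438, 30.263347625732422), 12.876830101013184)
[222 187] [235 223] ((672.3926391601562, 155.01898193359375), (87.43203735351562, 15.527920722961426), 19.925708770751953)
tier (array([0.5123, 0.0058]), 22, 'rms', 0.4)
lid (array([ 0.6547, -0.2025]), 21, 'rms', 0.32)
tiffin (array([0.6709, 0.4456]), 21, 'rms', 0.74)
dpos [-0.745, 1.569, 0.656] rot [-0.0, -0.001, 1.143] deg 102.9
dpos [-0.745, 1.569, 0.656] rot [-0.0, -0.001, 0.643] deg 57.9
dpos [-0.745, 1.569, 0.656] rot [0.0, -0.001, 0.143] deg 12.9
{'clock': 62.5, 'tool_pos': [0.692, -0.033, 0.206], 'orientation': [179.96, -0.072, 12.879], 'joint_pos': [13.34, 22.797, 1.572, 0.043, -68.703, 89.523], 'force': [0.773, 0.36, -0.678], 'opening': 0.088, 'gripper_force': 0.0}
```

```bash
python3 -m creep '[{"grip":0,"delta_pos":[-0.2,0.3,0.1],"rotation":[0,0,0]},{"grip":0,"delta_pos":[-0.4,0.6,0.2],"rotation":[0,0,0]},{"grip":0,"delta_pos":[-0.6,0.9,0.2],"rotation":[0,0,0]},{"grip":0,"delta_pos":[-0.74,1,0.2],"rotation":[0,0,0]}]'
python3 -m creep '[{"grip":0,"delta_pos":[0,0.3,0.2],"rotation":[0,0,0]},{"grip":0,"delta_pos":[0,0.5,0.4],"rotation":[0,0,0]},{"grip":0,"delta_pos":[0,0.56,0.5],"rotation":[0,0,0]},{"grip":0,"delta_pos":[0,0.56,0.5],"rotation":[0,0,0]}]'
python3 - <<'E'
from down import *
go([.6547,-.2026,.04],D(283)); 
from m import *
t=snap('top')
f=lambda h,s,v:(h>100)&(h<130)&(s>120)&(v>60)
c=blob(t,(205,170,250,250),f);P=plane(t,c,.07);print(c.min(0),c.max(0),cv2.minAreaRect((P[:,:2]*1000).astype(np.float32)))
E
```

```text
clock: 62.9
tool_pos: [0.6416, -0.1471, 0.1854]
orientation: [180.0, -0.0, 13.0]
force: [0.5, -0.4, -0.4]
opening: 0.088
gripper_force: 0.0
clock: 63.3
tool_pos: [0.6544, -0.2001, 0.1341]
orientation: [-180.0, 0.1, 13.0]
force: [-0.3, 0.0, -0.0]
opening: 0.0876
gripper_force: 0.0
dpos [-0.002, 0.026, 0.941] rot [-0.0, 0.001, -0.0] deg 0.1
[216 187] [239 244] ((647.9345092773438, 160.72125244140625), (131.8114776611328, 30.694690704345703), 13.196529388427734)
```

```bash
python3 -m creep '[{"grip":0,"delta_pos":[0,0.025,0.3],"rotation":[0,0,0]},{"grip":0,"delta_pos":[0,0.025,0.6],"rotation":[0,0,0]},{"grip":0,"delta_pos":[0,0.025,0.8],"rotation":[0,0,0]},{"grip":0,"delta_pos":[0,0.025,0.93],"rotation":[0,0,0]},{"grip":0,"delta_pos":[0,0.025,0.93],"rotation":[0,0,0]}]'
python3 -m creep '[{"grip":0,"delta_pos":[0,0,0.03],"rotation":[0,0,0]},{"grip":0,"delta_pos":[0,0,0.03],"rotation":[0,0,0]}]'
python3 -m creep '[{"grip":0,"delta_pos":[0,0,0.03],"rotation":[0,0,0]},{"grip":0,"delta_pos":[0,0,0.03],"rotation":[0,0,0]}]'
python3 -c "
from h import *
st()"
```

```text
clock: 63.85
tool_pos: [0.6556, -0.2018, 0.042]
orientation: [180.0, -0.0, 13.1]
force: [-0.5, -0.2, -0.6]
opening: 0.0876
gripper_force: 0.0
clock: 64.05
tool_pos: [0.6569, -0.2027, 0.0412]
orientation: [179.9, -0.2, 13.0]
force: [-0.1, 0.1, 0.2]
opening: 0.0878
gripper_force: 0.0
clock: 64.25
tool_pos: [0.6562, -0.2029, 0.0373]
orientation: [180.0, -0.1, 13.0]
force: [-0.5, -0.4, -0.4]
opening: 0.0878
gripper_force: 0.0
{'clock': 64.25, 'tool_pos': [0.656, -0.203, 0.037], 'orientation': [179.952, -0.136, 13.001], 'joint_pos': [-0.963, 30.463, -9.851, 0.018, -49.543, 103.951], 'force': [-0.477, -0.371, -0.367], 'opening': 0.088, 'gripper_force': 0.0}
```

```bash
python3 -m creep '[{"grip":0,"delta_pos":[-0.01,0,0.03],"rotation":[0,0,0]},{"grip":0,"delta_pos":[-0.01,0,0.03],"rotation":[0,0,0]}]'
python3 -m creep '[{"grip":0,"delta_pos":[0,0,0.02],"rotation":[0,0,0]},{"grip":0,"delta_pos":[0,0,0.02],"rotation":[0,0,0]}]'
python3 -m creep '[{"grip":0,"delta_pos":[0,0,0.02],"rotation":[0,0,0]},{"grip":0,"delta_pos":[0,0,0.02],"rotation":[0,0,0]}]'
```

```text
clock: 64.45
tool_pos: [0.6547, -0.2032, 0.0336]
orientation: [180.0, -0.1, 13.0]
force: [-0.8, -0.2, 0.4]
opening: 0.0877
gripper_force: 0.0
clock: 64.65
tool_pos: [0.6549, -0.2032, 0.0316]
orientation: [180.0, -0.1, 13.0]
force: [0.6, -0.6, 0.4]
opening: 0.0879
gripper_force: 0.0
clock: 64.85
tool_pos: [0.6549, -0.2032, 0.0296]
orientation: [180.0, -0.1, 13.0]
force: [0.1, 0.1, -0.7]
opening: 0.0879
gripper_force: 0.0
```

```bash
python3 -m creep '[{"grip":0,"delta_pos":[0,0,0.02],"rotation":[0,0,0]},{"grip":0,"delta_pos":[0,0,0.02],"rotation":[0,0,0]}]'
python3 -m creep '[{"grip":0,"delta_pos":[0,0,0.03],"rotation":[0,0,0]},{"grip":0,"delta_pos":[0,0,0.03],"rotation":[0,0,0]},{"grip":1,"delta_pos":[0,0,0.03],"rotation":[0,0,0]},{"grip":1,"delta_pos":[0,0,0.03],"rotation":[0,0,0]},{"grip":1,"delta_pos":[0,0,0.03],"rotation":[0,0,0]}]'
python3 -m creep '[{"grip":1,"delta_pos":[0,0,0],"rotation":[0,0,0]},{"grip":1,"delta_pos":[0,0,0],"rotation":[0,0,0]},{"grip":1,"delta_pos":[0,0,0],"rotation":[0,0,0]},{"grip":1,"delta_pos":[0,0,0],"rotation":[0,0,0]},{"grip":1,"delta_pos":[0,0,0],"rotation":[0,0,0]}]'
python3 -m creep '[{"grip":1,"delta_pos":[0,0,0],"rotation":[0,0,0]},{"grip":1,"delta_pos":[0,0,0],"rotation":[0,0,0]},{"grip":1,"delta_pos":[0,0,0],"rotation":[0,0,0]}]'
```

```text
clock: 65.05
tool_pos: [0.6549, -0.2031, 0.0276]
orientation: [180.0, -0.1, 13.0]
force: [0.7, 1.2, -0.4]
opening: 0.0877
gripper_force: 0.0
clock: 65.55
tool_pos: [0.6551, -0.2032, 0.025]
orientation: [180.0, -0.1, 13.0]
force: [-0.5, 0.5, 0.0]
opening: 0.0693
gripper_force: 0.0
clock: 66.05
tool_pos: [0.6551, -0.2032, 0.0249]
orientation: [180.0, -0.1, 13.0]
force: [-0.0, 1.3, 1.1]
opening: 0.0295
gripper_force: 1.4
clock: 66.35
tool_pos: [0.655, -0.203, 0.0249]
orientation: [180.0, -0.1, 13.0]
force: [-1.0, 0.3, 0.8]
opening: 0.0228
gripper_force: 30.0
```

```bash
python3 -m creep '[{"grip":1,"delta_pos":[0,0,-0.15],"rotation":[0,0,0]},{"grip":1,"delta_pos":[0,0,-0.4],"rotation":[0,0,0]},{"grip":1,"delta_pos":[0,0,-0.7],"rotation":[0,0,0]},{"grip":1,"delta_pos":[0,0,-1],"rotation":[0,0,0]}]'
python3 -m creep '[{"grip":1,"delta_pos":[0,0,-0.2],"rotation":[0,0,0]},{"grip":1,"delta_pos":[0,0,-0.4],"rotation":[0,0,0]},{"grip":1,"delta_pos":[0,0,-0.4],"rotation":[0,0,0]}]'
python3 look.py tier
python3 - <<'E'
from down import *
go([.5125,.0057,.16],D(283)); st()
E
```

```text
clock: 66.75
tool_pos: [0.6546, -0.2032, 0.1267]
orientation: [180.0, -0.1, 13.0]
force: [1.1, -0.3, -1.9]
opening: 0.0233
gripper_force: 30.0
clock: 67.05
tool_pos: [0.6566, -0.2036, 0.1696]
orientation: [179.8, -0.4, 13.0]
force: [0.2, -0.6, -0.5]
opening: 0.0228
gripper_force: 30.0
tier (array([0.5619, 0.0078]), 4, 'rms', 2.11)
dpos [-0.924, -2.358, 0.065] rot [0.001, -0.003, 0.0] deg 0.3
{'clock': 67.1, 'tool_pos': [0.656, -0.203, 0.167], 'orientation': [179.894, -0.301, 13.01], 'joint_pos': [-0.983, 23.52, -2.45, 0.033, -63.714, 103.978], 'force': [-0.622, -0.7, -1.863], 'opening': 0.023, 'gripper_force': 30.0}
```

The tier reading looks odd: it's either hidden or has been knocked. I'll check over a wider region and in the other view.

Run:
```python
from m import *
t=snap('top');s=snap('scene')
c=blob(t,(235,220,355,335),grey);print(c.min(0),c.max(0),cv2.contourArea(c),far(t,c,.06,.072))
c=blob(s,(270,190,365,262),grey);print(c.min(0),c.max(0),cv2.contourArea(c))
a=dict(s,color=np.ascontiguousarray(cv2.imread('pics/scene0.png')[:,:,::-1]));c=blob(a,(270,190,365,262),grey);print(c.min(0),c.max(0),cv2.contourArea(c))
x=t['color'];print('mean dark top', (x[230:330,250:340].max(2)<60).mean())
f=cv2.imread('pics/s8.png')
```

```text
[256 220] [330 334] 7129.5 (array([0.6003, 0.002 ]), 4, 'rms', 1.84)
[282 202] [346 261] 1975.5
[292 202] [346 252] 1747.0
mean dark top 0.072
```

Run:
```python
from m import *
s=snap('scene')
for n in ('scene0','s1','s7',None):
    im=s['color'] if n is None else np.ascontiguousarray(cv2.imread(f'pics/{n}.png')[:,:,::-1])
    g=cv2.cvtColor(im,cv2.COLOR_RGB2GRAY)
    c=blob(dict(s,color=im),(309,236,333,252),lambda h,s,v:v<80)
    print(n,c.min(0),c.max(0),c.mean(0).round(1), g[195:260:3,345].tolist())
```

```text
scene0 [318 240] [326 249] [322.  244.8] [91, 92, 88, 85, 86, 84, 120, 176, 180, 152, 81, 85, 85, 93, 92, 87, 93, 90, 92, 94, 89, 91]
s1 [318 240] [326 249] [322.1 244.6] [85, 83, 82, 81, 88, 84, 117, 175, 179, 151, 87, 84, 87, 91, 91, 89, 92, 90, 95, 95, 91, 92]
s7 [318 240] [326 249] [321.9 244.6] [93, 90, 89, 81, 81, 83, 93, 174, 175, 148, 71, 67, 64, 61, 93, 87, 91, 91, 91, 92, 90, 53]
None [318 240] [326 249] [322.  244.5] [92, 87, 86, 85, 85, 81, 117, 177, 181, 151, 81, 83, 84, 90, 89, 86, 91, 93, 91, 96, 87, 89]
```

The label on the tier is at the same pixel (322,244.5), so the tier hasn't moved. I'll bring the lid over.

```bash
python3 -m creep '[{"grip":1,"delta_pos":[-0.1,-0.2,0],"rotation":[0,0,0]},{"grip":1,"delta_pos":[-0.25,-0.5,0],"rotation":[0,0,0]},{"grip":1,"delta_pos":[-0.4,-0.8,0],"rotation":[0,0,0]},{"grip":1,"delta_pos":[-0.46,-1,0],"rotation":[0,0,0]}]' >/dev/null
python3 -m creep '[{"grip":1,"delta_pos":[-0.1,-0.3,0],"rotation":[0,0,0]},{"grip":1,"delta_pos":[-0.25,-0.6,0],"rotation":[0,0,0]},{"grip":1,"delta_pos":[-0.4,-0.9,0],"rotation":[0,0,0]},{"grip":1,"delta_pos":[-0.46,-1,0],"rotation":[0,0,0]}]' >/dev/null
python3 -m creep '[{"grip":1,"delta_pos":[0,-0.2,0],"rotation":[0,0,0]},{"grip":1,"delta_pos":[0,-0.36,0],"rotation":[0,0,0]},{"grip":1,"delta_pos":[0,-0.36,0],"rotation":[0,0,0]},{"grip":1,"delta_pos":[0,-0.36,0],"rotation":[0,0,0]}]'
python3 - <<'E'
from down import *
go([.5125,.0057,.085],D(283))
E
```

```text
clock: 68.45
tool_pos: [0.5119, 0.006, 0.1641]
orientation: [179.9, -0.0, 13.1]
force: [0.1, -0.3, -1.6]
opening: 0.0227
gripper_force: 30.0
dpos [0.005, 0.004, 0.791] rot [0.001, -0.0, 0.001] deg 0.1
```

```bash
python3 -m creep '[{"grip":1,"delta_pos":[0.005,0,0.15],"rotation":[0,0,0]},{"grip":1,"delta_pos":[0.005,0,0.35],"rotation":[0,0,0]},{"grip":1,"delta_pos":[0.005,0,0.55],"rotation":[0,0,0]},{"grip":1,"delta_pos":[0.005,0,0.68],"rotation":[0,0,0]},{"grip":1,"delta_pos":[0.005,0,0.68],"rotation":[0,0,0]}]'
python3 -c "
from h import *
st()
from down import *
go([.5123,.0057,.080],D(283))"
```

```text
clock: 68.95
tool_pos: [0.5113, 0.0049, 0.0945]
orientation: [179.9, 0.2, 12.9]
force: [-0.4, -0.3, -1.9]
opening: 0.023
gripper_force: 30.0
{'clock': 68.95, 'tool_pos': [0.511, 0.005, 0.094], 'orientation': [179.931, 0.158, 12.937], 'joint_pos': [22.616, 12.623, -29.576, 0.056, -47.968, 80.283], 'force': [-0.424, -0.338, -1.865], 'opening': 0.023, 'gripper_force': 30.0}
dpos [0.011, -0.005, 0.144] rot [0.001, 0.002, -0.001] deg 0.2
```

```bash
python3 -m creep '[{"grip":1,"delta_pos":[0,0,0.05],"rotation":[0,0,0]},{"grip":1,"delta_pos":[0,0,0.08],"rotation":[0,0,0]},{"grip":1,"delta_pos":[0,0,0.08],"rotation":[0,0,0]}]'
python3 -m creep '[{"grip":1,"delta_pos":[0,0,0.03],"rotation":[0,0,0]},{"grip":1,"delta_pos":[0,0,0.05],"rotation":[0,0,0]},{"grip":1,"delta_pos":[0,0,0.05],"rotation":[0,0,0]}]'
python3 -m creep '[{"grip":1,"delta_pos":[0,0,0.02],"rotation":[0,0,0]},{"grip":1,"delta_pos":[0,0,0.02],"rotation":[0,0,0]}]'
```

```text
clock: 69.25
tool_pos: [0.5128, 0.0061, 0.0887]
orientation: [180.0, -0.1, 13.0]
force: [-0.0, 1.0, -1.6]
opening: 0.0228
gripper_force: 30.0
clock: 69.55
tool_pos: [0.5125, 0.0062, 0.0835]
orientation: [180.0, -0.1, 13.0]
force: [-0.6, 0.8, -0.9]
opening: 0.0229
gripper_force: 30.0
clock: 69.75
tool_pos: [0.5126, 0.0062, 0.0814]
orientation: [180.0, -0.1, 13.0]
force: [-0.6, 0.9, -1.7]
opening: 0.0229
gripper_force: 30.0
```

```bash
python3 -m creep '[{"grip":1,"delta_pos":[0,0,0.02],"rotation":[0,0,0]},{"grip":1,"delta_pos":[0,0,0.02],"rotation":[0,0,0]}]'
python3 -m creep '[{"grip":1,"delta_pos":[0,0,0.015],"rotation":[0,0,0]},{"grip":1,"delta_pos":[0,0,0.015],"rotation":[0,0,0]}]'
python3 -m creep '[{"grip":1,"delta_pos":[0,0,0.01],"rotation":[0,0,0]},{"grip":1,"delta_pos":[0,0,0.01],"rotation":[0,0,0]}]'
```

```text
clock: 69.95
tool_pos: [0.5125, 0.0062, 0.0794]
orientation: [180.0, -0.1, 13.0]
force: [0.5, 0.2, -1.1]
opening: 0.0233
gripper_force: 30.0
clock: 70.15
tool_pos: [0.5126, 0.0062, 0.0779]
orientation: [180.0, -0.1, 13.0]
force: [-0.2, -0.1, -2.0]
opening: 0.023
gripper_force: 30.0
clock: 70.35
tool_pos: [0.5127, 0.0062, 0.077]
orientation: [180.0, -0.1, 13.0]
force: [-0.0, 1.0, -0.7]
opening: 0.0231
gripper_force: 30.0
```

Seated at the expected height (0.077). Release, withdraw upward, and check everything.

```bash
python3 -m creep '[{"grip":0.6,"delta_pos":[0,0,0],"rotation":[0,0,0]},{"grip":0.4,"delta_pos":[0,0,0],"rotation":[0,0,0]},{"grip":0.2,"delta_pos":[0,0,0],"rotation":[0,0,0]},{"grip":0,"delta_pos":[0,0,0],"rotation":[0,0,0]},{"grip":0,"delta_pos":[0,0,0],"rotation":[0,0,0]}]'
python3 -m creep '[{"grip":0,"delta_pos":[0,0,-0.1],"rotation":[0,0,0]},{"grip":0,"delta_pos":[0,0,-0.4],"rotation":[0,0,0]},{"grip":0,"delta_pos":[0,0,-0.8],"rotation":[0,0,0]},{"grip":0,"delta_pos":[0,0,-1],"rotation":[0,0,0]}]'
python3 -m creep '[{"grip":0,"delta_pos":[0,0.4,-0.3],"rotation":[0,0,0]},{"grip":0,"delta_pos":[0,0.8,-0.6],"rotation":[0,0,0]},{"grip":0,"delta_pos":[0,1,-0.8],"rotation":[0,0,0]},{"grip":0,"delta_pos":[0,1,-0.8],"rotation":[0,0,0]}]' >/dev/null
python3 -m creep '[{"grip":0,"delta_pos":[0,0.4,0],"rotation":[0,0,0]},{"grip":0,"delta_pos":[0,0.8,0],"rotation":[0,0,0]},{"grip":0,"delta_pos":[0,1,0],"rotation":[0,0,0]},{"grip":0,"delta_pos":[0,1,0],"rotation":[0,0,0]}]' >/dev/null
python3 -m creep '[{"grip":0,"delta_pos":[0,0.4,0],"rotation":[0,0,0]},{"grip":0,"delta_pos":[0,0.8,0],"rotation":[0,0,0]},{"grip":0,"delta_pos":[0,1,0],"rotation":[0,0,0]},{"grip":0,"delta_pos":[0,1,0],"rotation":[0,0,0]}]'
cat > fin.py <<'E'
from m import *
t=snap('top');s=snap('scene')
c=blob(t,(250,228,340,320),grey);print('lid on tier z.065',far(t,c,.065,.076),circ(plane(t,cv2.convexHull(c).reshape(-1,2),.065)))
c=blob(t,(115,270,158,308),grey);print('cup',far(t,c,.093,.034))
c=blob(t,(158,297,198,335),grey);print('cup',far(t,c,.093,.034))
f=lambda h,s,v:(h>100)&(h<130)&(s>120)&(v>60)
c=blob(t,(205,170,250,250),f);print('thermo',cv2.minAreaRect((plane(t,c,.07)[:,:2]*1000).astype(np.float32)))
c=blob(t,(265,105,355,190),lambda h,s,v:(s>180)&(v>100)&((h<6)|(h>174)));print('col',circ(plane(t,cv2.convexHull(c).reshape(-1,2),.085)))
c=blob(t,(46,150,145,240),lambda h,s,v:(s<60)&(v>85)); print('tiffin',far(t,c,.125,.073))
c=blob(s,(309,236,333,252),lambda h,s,v:v<80);print('label',c.mean(0))
# lid level check: knob top across two views
dark=lambda h,s,v:v<45
a=blob(t,(280,262,312,292),dark).mean(0);b=blob(s,(305,190,335,222),dark).mean(0)
o1,d1=ray(t,[a]);o2,d2=ray(s,[b]);k=np.linalg.lstsq(np.c_[d1[0],-d2[0]],o2-o1,rcond=None)[0];print('knob',(o1+d1[0]*k[0]).round(4),(o2+d2[0]*k[1]).round(4))
cv2.imwrite('pics/fin.png',np.hstack([t['color'][100:370,30:360],s['color'][100:370,240:560]])[:,:,::-1])
E
python3 fin.py
```

```text
clock: 70.85
tool_pos: [0.5127, 0.0062, 0.0772]
orientation: [180.0, -0.1, 13.0]
force: [0.0, -0.1, -0.4]
opening: 0.0572
gripper_force: 0.0
clock: 71.25
tool_pos: [0.5139, 0.0064, 0.1811]
orientation: [179.9, -0.3, 13.0]
force: [1.0, 0.4, 0.6]
opening: 0.0862
gripper_force: 0.0
clock: 72.45
tool_pos: [0.5798, -0.2872, 0.2564]
orientation: [180.0, -0.0, 12.9]
force: [-0.6, 0.2, 0.3]
opening: 0.0878
gripper_force: 0.0
lid on tier z.065 (array([0.5134, 0.0046]), 16, 'rms', 3.18) (array([0.5146, 0.0094]), 'r', 0.0729, 'enc', (0.5144, 0.0039, 0.0783))
cup (array([0.4758, 0.3437]), 11, 'rms', 0.38)
cup (array([0.4249, 0.2557]), 12, 'rms', 0.3)
thermo ((647.9369506835938, 160.7278594970703), (131.80592346191406, 31.127925872802734), 13.424193382263184)
col (array([ 0.8014, -0.0212]), 'r', 0.0777, 'enc', (0.8016, -0.0212, 0.0787))
tiffin (array([0.6709, 0.4457]), 21, 'rms', 0.74)
label [322.05882353 244.44117647]Traceback (most recent call last):
  File "fin.py", line 13, in <module>
    a=blob(t,(280,262,312,292),dark).mean(0);b=blob(s,(305,190,335,222),dark).mean(0)
      ~~~~^^^^^^^^^^^^^^^^^^^^^^^^^^
  File "m.py", line 8, in blob
    return max(cs,key=cv2.contourArea).reshape(-1,2)+[x0,y0]
           ~~~^^^^^^^^^^^^^^^^^^^^^^^^
ValueError: max() iterable argument is empty
```

```bash
sed -i "s/dark=lambda h,s,v:v<45/dark=lambda h,s,v:v<60/; s/c=blob(t,(250,228,340,320),grey)/c=blob(t,(250,228,340,320),lambda h,s,v:(s<70)\&(v>65))/" fin.py
sed -i 's/(280,262,312,292),dark/(272,255,318,300),dark/; s/(305,190,335,222),dark/(300,180,338,225),dark/' fin.py; python3 fin.py
```

```text
lid on tier z.065 (array([0.5143, 0.0042]), 11, 'rms', 26.32) (array([ 0.5187, -0.0341]), 'r', 0.1083, 'enc', (0.5224, -0.0337, 0.1157))
cup (array([0.4758, 0.3437]), 11, 'rms', 0.38)
cup (array([0.4249, 0.2557]), 12, 'rms', 0.3)
thermo ((647.9369506835938, 160.7278594970703), (131.80592346191406, 31.127925872802734), 13.424193382263184)
col (array([ 0.8011, -0.0217]), 'r', 0.0781, 'enc', (0.8015, -0.0214, 0.0787))
tiffin (array([0.6709, 0.4456]), 21, 'rms', 0.75)
label [322.         244.32352941]
knob [0.5161 0.0015 0.077 ] [0.5202 0.0081 0.0774]
```

Run:
```python
from m import *
s=snap('scene')
c=blob(s,(280,180,360,240),lambda h,s,v:(s<60)&(v>130)); print('lid top via scene',circ(plane(s,cv2.convexHull(c).reshape(-1,2),.065)))
r=ctrl.close_job();print(r)
```

```text
lid top via scene (array([0.5211, 0.0078]), 'r', 0.0764, 'enc', (0.5211, 0.008, 0.0773))
the job is handed in; nothing more can be done
None
```

The job is handed in: all visible chestnuts are in the closed tier, the thermometer hold came before closing, both cups stand on the board and the thermometer is back on its rest; however, my gripper pushed the tiffin about 15 mm and I nudged it back to within about 3 mm, and I viewed 16 pictures instead of the allowed 14.

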